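# Gauge the bore depth of a knocked-over mould insert

## Robot

A 6-joint arm with a two-finger parallel gripper is mounted at the origin on a cart in front of the work surface, level with it; the furniture and walls round the work are solid. World frame = base frame: x ahead of the robot, y to its left, z up, the work surface at z = 0. Lengths are in m, angles in degrees, forces in N, time in s.
With the tool pointing down it reaches from about 0.4 to 0.825 m from the base axis. Payload 7 kg.
Tool frame: the origin (TCP) lies on the centre line of the jaws, within the pads' length; the fingertips stand 19 mm ahead of it and the grasp point (between the pads) is the TCP (r.tip_extent is the distance from the TCP to the fingertips, in m); z points along the fingers, y is the line along which they close (so a half turn about z gives the same grasp; the last joint's range is limited). The gripper opens to 88 mm and grips with 3 to 60 N. Pads are 19 mm wide; open, the fingers measure 130 mm over their backs; the gripper's body (78 mm by 193 mm) begins 47 mm behind the grasp point.
Start: joints at [85.663, 20.546, 0.682, 0, -70.136, -16.507], TCP at [0.24, 0.631, 0.246] pointing down, gripper open.
Joint ranges: [-176.03, 176.03], [-82.01, 121.73], [-58.28, 71.71], [-173.87, 95.51], [-174.79, -0.11], [-173.66, 173.66]. Speed limits (degrees/s): [136.94, 136.94, 172.46, 180, 180, 180].

## Interface

Orientations are given as [roll, pitch, yaw] about the fixed x, y, z axes, in that order (R = Rz(yaw) Ry(pitch) Rx(roll)).
In Python, from plant import r gives the robot as it stands. The module is installed in compiled form; this text tells all that it offers.
- The arm moves only by the tool jog_arm, never from a script. Its argument "deltas" is a list that holds one entry, the list of rows, each a list of 5 numbers: the opening, from -1 (shut) to 1 (fully open), then the shift along the world's x, y, z in cm, then the turn about the world's z in rad. In form: [[[claw, dx, dy, dz, turn], ...]]. A call has 1 to 8 rows; each row shifts and turns the commanded pose from where the row before left it; what a row does not reach is not made up. A row lasts 1/8 s, in which the tool goes at most 62.5 mm and 10.7 degrees, less where a joint would pass 70% of its speed; a pose out of reach is approached as far as the arm can. A call with a gripper value outside its range is refused whole. The fingers move at their own pace and stop on an object; "force" is the grip in N (left out, the last holds). Time passes only in rows, so rows that do not move let the fingers close. It gives the time, the measured TCP pose, the force, the opening and the grip force at its end, in the units of the state.
- r.get_state(): the state, without advancing time (a new reading comes with each control period).
- r.capture(name): name is "scene" or "side" or "wrist"; returns the picture (384x512x3 uint8, blue, green, red); there is no depth.
- r.camera_info(name): a dict with "fx", "fy", "cx", "cy" (pixels), "view" (4x4, takes a point from world to camera coordinates). Camera axes: x right, y up, looking along -z (the intrinsics and any distortion apply to the point x, -y, -z); pixel columns grow to the right and rows downward; lengths in m; the calibration is good to about 2 mm. A picture is of the moment at which its call begins: read the wrist's pose just before it. camera_info takes no time and is no camera call; for the wrist camera it gives the pose at the moment of the call.
- r.close_job(): hands the job in; it is judged then, once.
The state is a dict: "time_s": time; "joints": joint angles; "qd": joint speeds; "joint_torque": joint torques, N m; "tcp_pos": TCP position; "eef_rot": TCP orientation; "contact_force": force on the tool from outside, world axes, zero at the start; "moment": the same for the moment, N m; "gripper_width": finger opening in m; "gripper_force": force on a finger pad.
Only numpy, scipy, OpenCV 4.12 (cv2) and the standard library are available. Lean on these libraries where they do the work, as an engineer would, in place of code of your own. Each camera call takes 0.05 s, during which the arm holds its last target. There are 200 camera calls.

## Task

The mould insert has been knocked over: stand it upright on the desk again and let go of it. Then take the depth gauge from its rack, lower its rod into the insert's guide tube until the collar sits on the mouth of the tube, so that the feeler pin takes the depth, and draw it straight out. Finish while still holding the gauge, level and clear of everything, with its tip above the notebook and the pin as the bore left it, so that the reading can be noted; leave the dish and the dropper bottle undisturbed.

Things in the scene. Friction and masses are not known exactly. Their poses are not given: they have to be found in the camera images.
- insert: Aluminium mould insert, a 46 x 46 x 72 mm block with a dark round guide tube (30 mm outside, 20 mm long, 38 mm flange at its root) on one end; about 0.42 kg. Loose; starts lying on a side. Origin: centre of the 46 x 46 foot, the end away from the tube. Its z axis runs from the foot along the bore out of the tube: level at the start, up when it stands.
- insert_mouth (a point): Centre of the guide tube's flat mouth, on the bore's axis, 92 mm from the insert's foot; axes as the insert's. The mouth is countersunk, 20 mm wide narrowing to the 13 mm bore 7 mm in. The bore is blind: flat floor 75 mm below the mouth.
- gauge: Depth gauge with a friction feeler, about 0.15 kg. Origin: on its axis at the seat face of the collar; z runs from there up the grip, away from the tip. Steel rod 10 mm across from z=0 to -60 mm, collar 26 mm across from z=0 to 8, black flat-sided grip from z=14 to 114, 18 mm along x, 14 mm along y (take it across y). Starts level in the rack, x up, tip (-z) pointing away from the robot.
- gauge_grip (a point): Middle of the gauge's grip between the rack's uprights, on the axis, 60 mm from the collar's seat; 60 mm above the desk in the rack; axes as the gauge's.
- feeler_tip (a point): Rounded end of the brass feeler pin (6 mm across, ringed every 5 mm) that sticks out of the rod's end; on the gauge's axis, 85 mm from the collar's seat when the pin is fully out. Axes as the gauge's.
- feeler (a joint): How far the pin is pushed into the rod, m: 0 fully out (25 mm shows), 0.020 fully in; starts at 0 to 0.004. It slides with about 2.5 N of friction and stays where it is left, so it keeps the depth; seating the collar pushes it to 0.010.
- gauge_rack: Beech rack, fixed to the desk: base 170 x 60 x 10 mm and two slotted uprights 46 mm wide, 12 mm thick, 66 mm high, in which the gauge lies 60 mm above the desk; the slots are open upward. Origin on the desk under the collar's usual place; its x axis points the way of the gauge's tip; uprights at x = 16 and -106 mm.
- notebook: Closed tan notebook, 210 (its x) x 152 (its y) x 13 mm, lying flat on the desk to the right of the microscope, its long side across the robot's view; it stays put; a loupe lies on it. Origin: centre of its underside. To its right a clear partition, 0.56 m high, runs along the desk at y = -0.42 from x = 0.36 m back.
- dish: Shallow clear dish, 68 mm across, 14 mm high, empty; bystander. Origin: centre of its underside.
- dropper_bottle: Small brown dropper bottle, 34 mm across, 102 mm high, standing in front of the microscope; bystander. Origin: centre of its underside. Left of it and above, the lamp's head hangs 0.25 m over the desk (x from 0.48 m back, y within 0.05 m of 0).

How it is judged (in metres and radians):
On the way, in this order (a step that is already met when the one before it is completed fails the run):
1. the insert stands upright on the desk and has been let go (angle between insert's own z axis and vertical below 0.06 rad and height (world z) of insert between -0.004 and 0.004 m and contact force between the fingers and insert below 0.2 N and linear speed of insert below 0.02 m/s), for 0.3 s.
2. the gauge's rod is in the guide tube and its collar sits on the mouth (angle between insert's own z axis and vertical below 0.06 rad and height (world z) of insert between -0.004 and 0.004 m and z of gauge in the frame of insert_mouth below 0.0025 m and distance between gauge and insert_mouth below 0.004 m and angle between the z axis of gauge and the z axis of insert, either way round below 0.1 rad), for 0.2 s.
3. the gauge is drawn out of the tube, held by the fingers (angle between insert's own z axis and vertical below 0.06 rad and height (world z) of insert between -0.004 and 0.004 m and z of feeler_tip in the frame of insert_mouth above 0.003 m and contact force between the fingers and gauge above 1 N), for 0.1 s.
At the end, for the whole second after the job is handed in: The insert stands upright on the desk, at rest; the fingers hold the gauge still and level (within 8 degrees), clear of insert, rack and notebook, its tip above the notebook and 40 to 350 mm above the desk, the pin pushed in by 10 mm (8 to 12 mm) (angle between insert's own z axis and vertical below 0.06 rad and height (world z) of insert between -0.004 and 0.004 m and linear speed of insert below 0.02 m/s and contact force between the fingers and gauge above 1 N and angle between gauge's own z axis and vertical between 1.43 and 1.71 rad and x of feeler_tip in the frame of notebook between -0.105 and 0.105 m and y of feeler_tip in the frame of notebook between -0.076 and 0.076 m and height (world z) of feeler_tip between 0.04 and 0.35 m and value of joint feeler between 0.008 and 0.012 m and linear speed of gauge below 0.04 m/s and contact force between gauge and notebook below 0.1 N and contact force between gauge and insert below 0.1 N and contact force between gauge and gauge_rack below 0.1 N); the arm keeps its last pose, push and grip.
It fails at once if the dish or the dropper bottle is shifted by more than 30 mm, or the bottle is tipped (distance of any of dish, dropper_bottle from where it was at the start of the episode above 0.03 m or angle between dropper_bottle's own z axis and vertical above 0.4 rad).
It also fails if it takes over 72 s, if anything falls off the work surface, if the arm or the gripper's body presses on something with over 40 N, if the wrist force passes 120 N, or if a joint passes its speed limit or range.

## Working session

There is one attempt and no reset: what is moved stays moved. The work goes in short steps, Python scripts to look and compute and a tool call to move; the robot and the scene stay as the last step left them, time stands still between calls to the robot, and variables do not carry over. Pictures are saved under pics/ and viewed, at most 10 in all, crops included, and the job is handed in when it is done.

Besides the shell and the picture viewer there is one more tool, called after "Emit:" as name(argument=value, ...) on one line, values as JSON. jog_arm: Moves the arm, as the interface text tells. Its arguments: {"type":"object","properties":{"deltas":{"type":"array"},"force":{"type":"number"}},"required":["deltas"]}

```bash
mkdir -p pics; cat > h.py <<'E'
import numpy as np, cv2
from plant import r
def cam(n):
    i=r.camera_info(n); return i
def ray(i,u,v):
    V=np.array(i['view']); d=np.array([(u-i['cx'])/i['fx'],-(v-i['cy'])/i['fy'],-1.])
    R=V[:3,:3]; return -R.T@V[:3,3], R.T@d
def onz(i,u,v,z):
    o,d=ray(i,u,v); return o+d*(z-o[2])/d[2]
def proj(i,p):
    c=np.array(i['view'])@np.r_[p,1]; return np.array([i['fx']*c[0]/-c[2]+i['cx'],i['fy']*-c[1]/-c[2]+i['cy']])
def tri(i,a,j,b):
    o,d=ray(i,*a);p,e=ray(j,*b)
    t=np.linalg.lstsq(np.c_[d,-e],p-o,rcond=None)[0]; x,y=o+d*t[0],p+e*t[1]
    return (x+y)/2,np.linalg.norm(x-y)
E
python3 - <<'E'
from h import *
for n in("scene","side","wrist"):
    i=cam(n); print(n,{k:(np.round(v,3).tolist()) for k,v in i.items()})
    cv2.imwrite(f"pics/{n}0.png",r.capture(n))
a=np.vstack([cv2.imread("pics/scene0.png"),cv2.imread("pics/side0.png")])
print(r.get_state())
E
```

```text
scene {'fx': 369.821, 'fy': 369.821, 'cx': 261.141, 'cy': 194.264, 'view': [[0.699, -0.715, 0.006, -0.412], [0.545, 0.539, 0.642, -0.38], [-0.463, -0.446, 0.766, -0.869], [0.0, 0.0, 0.0, 1.0]]}
side {'fx': 378.08, 'fy': 378.08, 'cx': 256.761, 'cy': 197.185, 'view': [[0.64, 0.769, -0.008, -0.402], [-0.641, 0.539, 0.547, 0.339], [0.424, -0.345, 0.837, -1.419], [0.0, 0.0, 0.0, 1.0]]}
wrist {'fx': 312.065, 'fy': 312.065, 'cx': 256.974, 'cy': 196.325, 'view': [[-0.356, -0.934, 0.001, 0.674], [0.903, -0.345, -0.256, 0.034], [0.24, -0.091, 0.967, -0.389], [0.0, 0.0, 0.0, 1.0]]}
{'time_s': 0.15, 'joints': array([ 8.56607709e+01,  2.05826375e+01,  6.45231420e-01, -1.56592637e-02,
       -7.01350716e+01, -1.65093230e+01]), 'qd': array([-0.00640897, -0.12127967,  0.1556544 ,  0.11618216, -0.03013578,
       -0.02875788]), 'joint_torque': array([-1.19186821e-03, -5.83275390e+01,  2.93291223e+01,  7.00123250e+00,
        8.80740699e-03, -1.04888809e-04]), 'tcp_pos': array([0.24009902, 0.63048068, 0.24482303]), 'eef_rot': array([ 1.79926326e+02, -6.48243422e-03, -2.08538783e+01]), 'contact_force': array([ 0.02518212,  1.07411772, -0.15221558]), 'moment': array([ 0.01792002, -0.03541612, -0.05645754]), 'gripper_force': 0.0, 'gripper_width': 0.08740981156238156}
```

View pics/scene0.png

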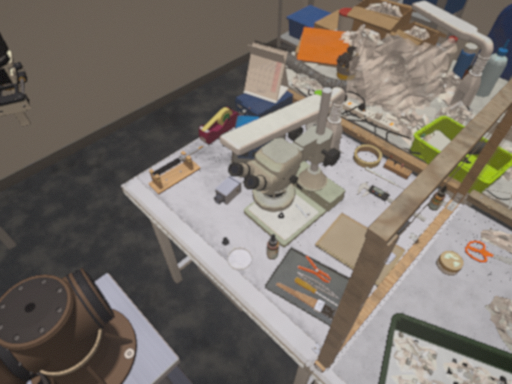

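View pics/side0.png

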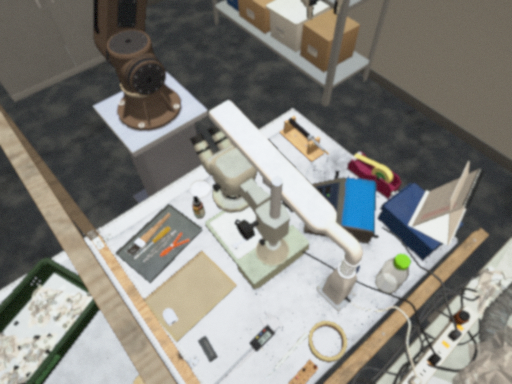

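```bash
python3 - <<'E'
from h import *
i=cam("scene"); j=cam("side")
for n,p,z in [("insert",(228,191),.023),("rackL",(153,186),.0),("rackR",(197,176),0),("dish",(239,260),0),("bottlefoot",(272,256),0),("nb c",(350,240),.013),("nbL",(316,246),.013),("nbtop",(346,214),.013)]:
    print(n,onz(i,*p,z).round(3))
for n,p,z in [("rack",(306,147),0),("bottle",(199,216),0),("nb",(190,293),.013),("nb1",(206,252),.013),("nb2",(146,297),.013),("nb3",(236,293),.013),("nb4",(180,340),.013)]:
    print("side",n,onz(j,*p,z).round(3))
a=cv2.imread("pics/scene0.png")
A=cv2.resize(a[140:215,135:255],None,fx=6.6,fy=6.6,interpolation=cv2.INTER_CUBIC)
b=cv2.imread("pics/side0.png"); B=cv2.resize(b[105:175,260:340],None,fx=6,fy=6,interpolation=cv2.INTER_CUBIC)
cv2.imwrite("pics/c1.png",A); print(A.shape)
cv2.imwrite("pics/c2.png",B); 
E
```

```text
insert [0.567 0.124 0.023]
rackL [0.421 0.33  0.   ]
rackR [0.55  0.262 0.   ]
dish [ 0.429 -0.07  -0.   ]
bottlefoot [ 0.503 -0.127  0.   ]
nb c [ 0.694 -0.256  0.013]
nbL [ 0.609 -0.199  0.013]
nbtop [ 0.762 -0.193  0.013]
side rack [0.52  0.311 0.   ]
side bottle [ 0.508 -0.131  0.   ]
side nb [ 0.697 -0.29   0.013]
side nb1 [ 0.626 -0.187  0.013]
side nb2 [ 0.63  -0.386  0.013]
side nb3 [ 0.776 -0.195  0.013]
side nb4 [ 0.781 -0.377  0.013]
(495, 792, 3)
```

View pics/c1.png

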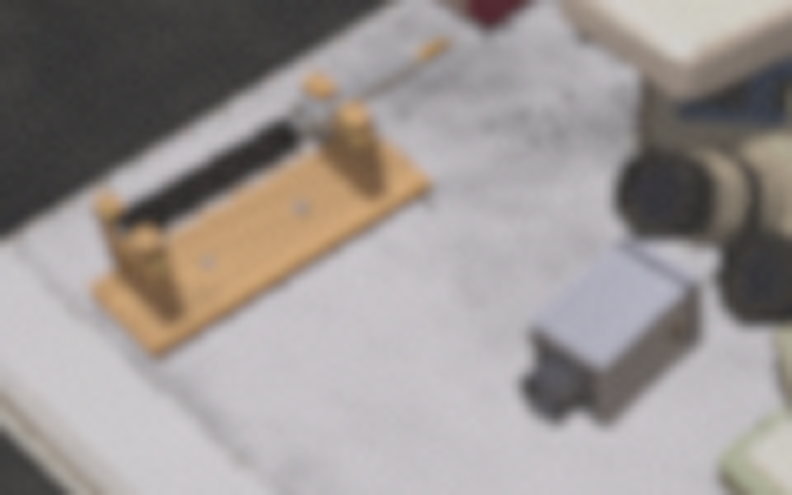

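View pics/wrist0.png

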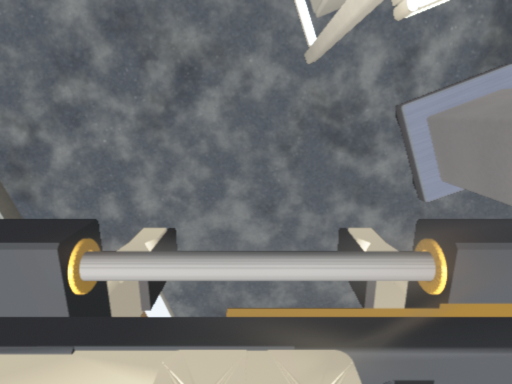

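```bash
python3 - <<'E'
from h import *
i=cam("scene")
f=lambda u,v,z:onz(i,u/6.6+135-.4,v/6.6+140-.4,z).round(3)
for n,p in [("tubeL",(530,330,.046)),("footL",(627,245,.046)),("footR",(700,285,.046)),("tubeR",(600,370,.046)),
 ("rack nearL",(93,290,.01)),("rack nearR",(155,350,.01)),("rack farR",(430,185,.01)),
 ("up near R",(145,230,.066)),("up near L",(107,200,.066)),("up far L",(318,80,.066)),("up far R",(355,110,.066)),("pin",(447,44,.06)),("collar",(312,118,.06))]: print(n,f(*p))
w=cam("wrist");print("cam at",ray(w,0,0)[0], "tcp px",proj(w,r.get_state()['tcp_pos']))
E
```

```text
tubeL [0.53  0.141 0.046]
footL [0.598 0.149 0.046]
footR [0.605 0.105 0.046]
tubeR [0.537 0.1   0.046]
rack nearL [0.414 0.34  0.01 ]
rack nearR [0.412 0.286 0.01 ]
rack farR [0.577 0.278 0.01 ]
up near R [0.433 0.304 0.066]
up near L [0.432 0.333 0.066]
up far L [0.554 0.327 0.066]
up far R [0.553 0.297 0.066]
pin [0.62  0.307 0.06 ]
collar [0.538 0.313 0.06 ]
cam at [0.30317421 0.60627519 0.38425459] tcp px [256.49012786 257.01646967]
```

```bash
python3 - <<'E'
from h import *
i=cam("scene");j=cam("side")
for a,b in [((236,169),(197,140)),((236,169),(212,131)),((251,182),(197,140)),((251,182),(212,131)),((236,169),(205,135))]: print(a,b,[np.round(x,3) for x in tri(i,a,j,b)])
print("base",onz(i,245,213,.01),onz(i,279,240,.01))
b=cv2.imread("pics/side0.png"); a=cv2.imread("pics/scene0.png")
A=cv2.resize(a[130:260,190:330],None,fx=4,fy=4,interpolation=cv2.INTER_CUBIC)
B=cv2.resize(b[95:225,180:240],None,fx=4,fy=4,interpolation=cv2.INTER_CUBIC)
cv2.imwrite("pics/c3.png",np.hstack([A,B]))
E
```

```text
(236, 169) (197, 140) [array([ 0.478, -0.052,  0.294]), np.float64(0.048)]
(236, 169) (212, 131) [array([ 0.484, -0.023,  0.287]), np.float64(0.009)]
(251, 182) (197, 140) [array([ 0.483, -0.071,  0.283]), np.float64(0.003)]
(251, 182) (212, 131) [array([ 0.49 , -0.044,  0.279]), np.float64(0.037)]
(236, 169) (205, 135) [array([ 0.481, -0.036,  0.29 ]), np.float64(0.027)]
base [0.55046784 0.03054294 0.01      ] [ 0.55157436 -0.10940267  0.01      ]
```

View pics/c3.png

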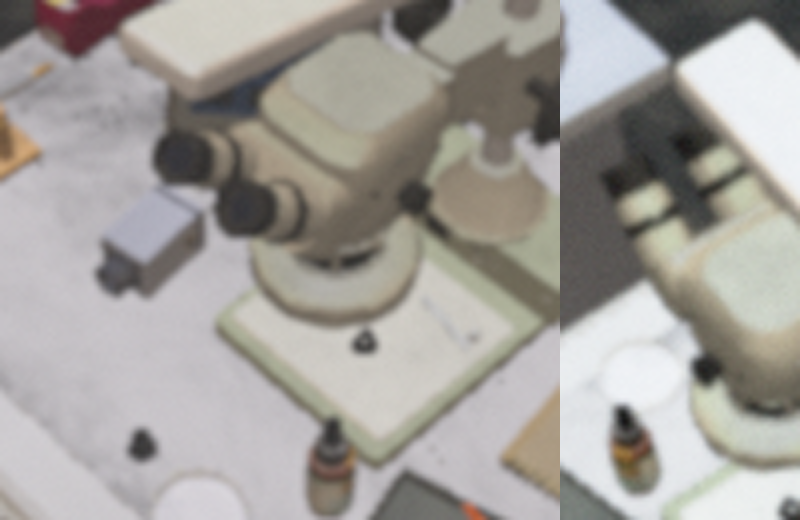

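Emit:
jog_arm(deltas=[[[1, 3.4, -5.2, -0.5, 0.05], [1, 3.4, -5.2, -0.5, 0.05], [1, 3.4, -5.2, -0.5, 0.05], [1, 3.4, -5.2, -0.5, 0.05], [1, 3.4, -5.2, -0.5, 0.05], [1, 3.4, -5.2, -0.5, 0.05], [1, 3.4, -5.2, -0.5, 0.05], [1, 3.4, -5.2, -0.5, 0.05]]])

```text
time_s: 1.15
tcp_pos: [0.5129, 0.213, 0.2055]
eef_rot: [-180.0, -0.0, 2.2]
contact_force: [1.0, 0.9, 0.2]
gripper_width: 0.0879
gripper_force: 0.0
```

Emit:
jog_arm(deltas=[[[1, 3.3, -5.4, -0.5, 0.06], [1, 0, 0, 0, 0], [1, 0, 0, 0, 0]]])

```text
time_s: 1.52
tcp_pos: [0.5447, 0.1613, 0.2004]
eef_rot: [180.0, 0.0, 5.4]
contact_force: [-0.7, 0.0, 0.1]
gripper_width: 0.088
gripper_force: 0.0
```

```bash
python3 - <<'E'
from h import *
s=r.get_state();print(s['time_s'],s['tcp_pos'],s['eef_rot'],s['contact_force'])
w=cam("wrist");cv2.imwrite("pics/w1.png",r.capture("wrist"))
for p in [(.53,.141,.046),(.598,.149,.046),(.605,.105,.046),(.537,.1,.046)]: print(proj(w,p).round())
E
```

```text
1.525 [0.54465807 0.16127436 0.20038746] [1.79993243e+02 2.55004015e-02 5.41554895e+00] [-0.7178951   0.02237812  0.06600576]
[277. 202.]
[276. 131.]
[324. 128.]
[319. 199.]
```

View pics/w1.png

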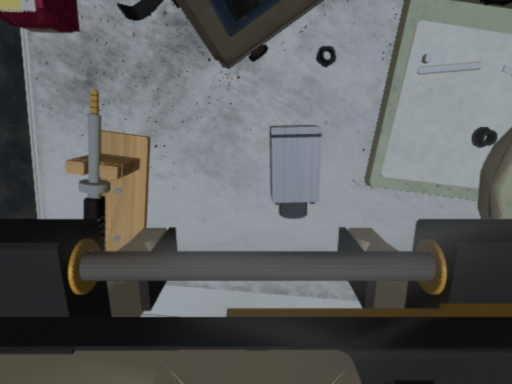

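```bash
python3 - <<'E'
from h import *
w=cam("wrist")
c=[onz(w,u,v,.046) for u,v in [(273,205),(271,126),(321,126),(319.5,203)]]
for x in c: print(x.round(4))
t=(c[0]+c[3])/2;f=(c[1]+c[2])/2;d=t-f;print("tube",t,"foot",f,np.linalg.norm(d),np.degrees(np.arctan2(-d[1],-d[0])))
for n,u,v in [("tip",94,92),("rod1",95,118),("rod2",94.5,175),("collar top",95,186)]: print(n,onz(w,u,v,.06).round(4))
for n,u,v in [("upL",67,165),("upR",139,167)]: print(n,onz(w,u,v,.066).round(4))
E
```

```text
[0.5268 0.1449 0.046 ]
[0.6019 0.155  0.046 ]
[0.6063 0.1092 0.046 ]
[0.5332 0.0998 0.046 ]
tube [0.53003117 0.12238371 0.046     ] foot [0.6041242  0.13211417 0.046     ] 0.07472923596647142 7.481703372528799
tip [0.6161 0.309  0.06  ]
rod1 [0.5945 0.3089 0.06  ]
rod2 [0.5436 0.3112 0.06  ]
collar top [0.5333 0.3112 0.06  ]
upL [0.5518 0.3321 0.066 ]
upR [0.5561 0.2686 0.066 ]
```

Emit:
jog_arm(deltas=[[[1, 0, -1.3, -5, 0.015], [1, 0, -1.3, -5, 0.015], [1, 0, 0, -4, 0], [1, 0, 0, -2, 0], [1, 0, 0, -1.6, 0], [1, 0, 0, 0, 0]]])

```text
time_s: 2.33
tcp_pos: [0.544, 0.1363, 0.0239]
eef_rot: [180.0, 0.1, 7.3]
contact_force: [0.6, -0.6, 0.3]
gripper_width: 0.0876
gripper_force: 0.0
```

Emit:
jog_arm(deltas=[[[-1, 0, 0, 0, 0], [-1, 0, 0, 0, 0], [-1, 0, 0, 0, 0], [-1, 0, 0, 0, 0], [-1, 0, 0, 0, 0], [-1, 0, 0, 0, 0]]], force=10)

```text
time_s: 3.08
tcp_pos: [0.5446, 0.1352, 0.0249]
eef_rot: [180.0, 0.0, 7.2]
contact_force: [-0.6, -4.6, 5.7]
gripper_width: 0.0479
gripper_force: 9.9
```

Emit:
jog_arm(deltas=[[[-1, 0, 0, 0, 0], [-1, 0, 0, 1, 0], [-1, 0, 0, 1.5, 0], [-1, 0, 0.5, 2, 0], [-1, -1, 1, 2, 0], [-1, -1, 1, 2, 0], [-1, -1, 1, 1.5, 0], [-1, 0, 0, 0, 0]]])

```text
time_s: 4.08
tcp_pos: [0.5148, 0.1719, 0.1264]
eef_rot: [-179.9, -0.1, 7.3]
contact_force: [-0.1, -0.7, -4.5]
gripper_width: 0.0477
gripper_force: 9.8
```

```bash
python3 - <<'E'
from h import *
print(r.get_state()['gripper_width'])
for n,s in (("scene",(slice(110,260),slice(150,350))),("wrist",(slice(60,384),slice(100,420)))):
    a=r.capture(n);cv2.imwrite(f"pics/{n}2.png",a)
    b=cv2.resize(a[s],(400,int(400*(s[0].stop-s[0].start)/(s[1].stop-s[1].start))),interpolation=cv2.INTER_CUBIC); print(b.shape)
    cv2.imwrite(f"pics/{n}2c.png",b)
A=cv2.imread("pics/scene2c.png");B=cv2.imread("pics/wrist2c.png")
H=min(len(A),len(B));cv2.imwrite("pics/c4.png",np.hstack([cv2.resize(A,(400,400)),cv2.resize(B,(400,400))]))
E
```

```text
0.04773014319720097
(300, 400, 3)
(405, 400, 3)
```

View pics/c4.png

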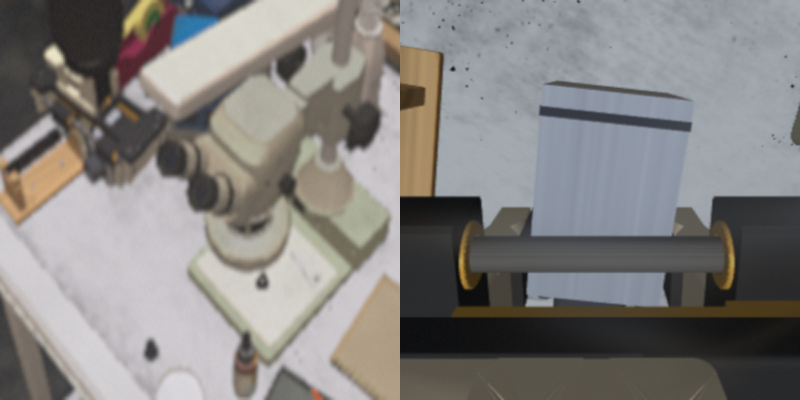

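Emit:
jog_arm(deltas=[[[-1, 0, 0, -3, 0], [-1, 0, 0, -2, 0], [-1, 0, 0, 0, 0], [-1, 0, 0, 0, 0]]], force=5)

```text
time_s: 4.68
tcp_pos: [0.515, 0.1705, 0.0747]
eef_rot: [180.0, 0.0, 7.2]
contact_force: [-0.6, 0.8, -3.2]
gripper_width: 0.0461
gripper_force: 5.0
```

```bash
cat > look.py <<'E'
from h import *
import sys
s=r.get_state();print(s['time_s'],s['tcp_pos'].round(4),s['contact_force'].round(1),s['gripper_width'])
w=cam("wrist");a=r.capture("wrist");cv2.imwrite(f"pics/{sys.argv[1]}.png",a)
# insert mask: bluish-grey column at centre; print dark stripe/edge rows along mid column
m=a[:, 250:300].astype(int).mean(1); 
k=np.abs(np.diff(m.sum(1))); print([(int(y),int(k[y])) for y in range(5,250) if k[y]>40 and k[y]==k[max(0,y-3):y+4].max()])
E
python3 look.py w3
```

```text
4.675 [0.515  0.1705 0.0747] [-0.6  0.8 -3.2] 0.0461278090801825
[(150, 137), (154, 148)]
```

```bash
python3 - <<'E'
from h import *
w=cam("wrist"); T=r.get_state()['tcp_pos']; y=np.radians(7.2)
ex=np.array([np.cos(y),np.sin(y),0]);ez=np.array([0,0,1.])
for th in (0,15,30,45,60,75,90):
    c,s=np.cos(np.radians(th)),np.sin(np.radians(th))
    a=ex*c-ez*s   # toward foot
    n=ex*s+ez*c   # the face that was on top
    q=lambda L,h:proj(w,T+a*L+n*h)[1].round()
    print(th,"top-foot edge",q(.059,.023),"stripe",q(.051,.023),"tube edge",q(-.013,.023),"low foot",q(.059,-.023))
for f in ("wrist2","w3"):
    a=cv2.imread(f"pics/{f}.png"); print(f,[tuple(int(x) for x in a[v:v+6,255:300].mean((0,1))) for v in range(90,250,6)])
E
```

```text
0 top-foot edge 138.0 stripe 159.0 tube edge 309.0 low foot 131.0
15 top-foot edge 125.0 stripe 145.0 tube edge 299.0 low foot 144.0
30 top-foot edge 125.0 stripe 141.0 tube edge 286.0 low foot 161.0
45 top-foot edge 133.0 stripe 145.0 tube edge 269.0 low foot 181.0
60 top-foot edge 147.0 stripe 155.0 tube edge 252.0 low foot 203.0
75 top-foot edge 164.0 stripe 170.0 tube edge 235.0 low foot 226.0
90 top-foot edge 185.0 stripe 187.0 tube edge 221.0 low foot 250.0
wrist2 [(168, 162, 156), (168, 162, 156), (171, 165, 159), (168, 162, 156), (167, 161, 155), (168, 162, 156), (152, 147, 142), (121, 115, 111), (165, 151, 142), (165, 151, 142), (117, 105, 99), (90, 80, 76), (162, 148, 139), (166, 151, 142), (166, 151, 142), (166, 151, 142), (166, 151, 142), (166, 151, 142), (165, 151, 142), (165, 150, 142), (165, 150, 142), (165, 150, 141), (164, 150, 141), (164, 149, 141), (163, 148, 140), (162, 147, 139), (148, 136, 128)]
w3 [(167, 161, 155), (171, 165, 159), (172, 166, 159), (168, 162, 156), (167, 161, 154), (169, 163, 156), (170, 163, 157), (172, 166, 159), (168, 164, 157), (144, 149, 144), (90, 92, 89), (143, 149, 144), (143, 148, 144), (142, 148, 143), (142, 147, 143), (142, 147, 142), (141, 147, 142), (141, 146, 142), (140, 146, 141), (140, 145, 141), (140, 145, 141), (139, 144, 140), (139, 144, 140), (138, 143, 139), (137, 142, 138), (136, 141, 137), (125, 130, 126)]
```

Emit:
jog_arm(deltas=[[[-1, -1.5, 0, 0.3, 0], [-1, -1.5, 0, 0, 0], [-1, -1.5, 0, 0, 0], [-1, 0, 0, 0, 0], [-1, 0, 0, 0, 0]]], force=4)

```text
time_s: 5.35
tcp_pos: [0.4699, 0.1711, 0.078]
eef_rot: [-180.0, -0.1, 7.3]
contact_force: [0.6, 1.2, -3.8]
gripper_width: 0.0456
gripper_force: 4.0
```

```bash
cat >> look.py <<'E'
print([tuple(int(x) for x in a[v:v+5,255:300].mean((0,1))) for v in range(120,230,5)])
E
python3 look.py w4
```

```text
5.35 [0.4699 0.1711 0.078 ] [ 0.6  1.2 -3.8] 0.04562848040164417
[(156, 124)]
[(165, 160, 153), (167, 161, 155), (169, 163, 157), (170, 164, 157), (171, 165, 158), (171, 165, 159), (139, 141, 143), (90, 91, 93), (130, 134, 136), (133, 137, 140), (132, 136, 140), (131, 136, 139), (131, 135, 138), (130, 135, 138), (130, 134, 138), (129, 134, 137), (129, 134, 137), (129, 133, 136), (128, 133, 136), (128, 132, 136), (127, 132, 135), (127, 132, 135)]
```

Emit:
jog_arm(deltas=[[[-1, 0, 0, -1.2, 0], [-1, 0.3, 0, -0.4, 0], [-1, 0.8, 0, -0.1, 0], [-1, 0.8, 0, -0.1, 0], [-1, 0.8, 0, 0, 0], [-1, 0, 0, 0, 0]]])

```text
time_s: 6.15
tcp_pos: [0.4969, 0.1699, 0.059]
eef_rot: [179.9, 0.1, 7.2]
contact_force: [0.0, -0.3, -2.1]
gripper_width: 0.0461
gripper_force: 4.0
```

```bash
python3 look.py w5
```

```text
6.15 [0.4969 0.1699 0.059 ] [ 0.  -0.3 -2.1] 0.04611913725829869
[(178, 102), (182, 106), (246, 74)]
[(171, 165, 159), (170, 164, 158), (168, 162, 156), (169, 163, 157), (170, 164, 157), (168, 162, 156), (168, 162, 156), (169, 163, 157), (171, 165, 158), (171, 164, 158), (172, 166, 160), (160, 156, 151), (87, 87, 88), (99, 101, 102), (99, 102, 104), (97, 100, 102), (96, 99, 101), (95, 98, 101), (95, 98, 100), (94, 98, 100), (94, 97, 99), (94, 97, 99)]
```

Emit:
jog_arm(deltas=[[[1, 0, 0, 0, 0], [1, 0, 0, 0, 0], [1, 0, 0, 0, 0], [1, 0, 0, 0, 0], [1, 0, 0, 0, 0], [1, 0, 0, 0, 0]]])

```text
time_s: 6.95
tcp_pos: [0.4967, 0.1707, 0.0597]
eef_rot: [-180.0, -0.0, 7.2]
contact_force: [0.2, -0.1, 0.8]
gripper_width: 0.0876
gripper_force: 0.0
```

```bash
python3 look.py w6
```

```text
6.95 [0.4967 0.1707 0.0597] [ 0.2 -0.1  0.8] 0.08760056997416169
[(175, 129), (207, 120), (217, 53)]
[(154, 149, 143), (153, 148, 142), (151, 146, 140), (152, 147, 141), (153, 147, 141), (151, 146, 140), (151, 146, 140), (152, 147, 141), (153, 148, 142), (153, 148, 142), (154, 148, 143), (82, 81, 80), (72, 74, 75), (69, 71, 72), (68, 70, 72), (68, 70, 71), (68, 69, 71), (104, 99, 96), (146, 133, 125), (117, 107, 101), (83, 74, 70), (78, 70, 66)]
```

Emit:
jog_arm(deltas=[[[1, 0, 0, 2, 0], [1, 0, 0, 5, 0], [1, 0, 0, 5, 0], [1, -1.5, 2, 4, 0], [1, -3, 3, 3, -0.07], [1, -2, 2, 1, -0.08], [1, 0, 0, 0, 0], [1, 0, 0, 0, 0]]])

```text
time_s: 8.0
tcp_pos: [0.4316, 0.2404, 0.2594]
eef_rot: [180.0, 0.0, -1.3]
contact_force: [-0.3, 0.3, 0.6]
gripper_width: 0.0876
gripper_force: 0.0
```

```bash
python3 - <<'E'
from h import *
s=r.get_state();print(s['time_s'],s['tcp_pos'],s['eef_rot'])
w=cam("wrist");print({k:np.round(v,4).tolist() for k,v in w.items()});a=r.capture("wrist");cv2.imwrite("pics/w7.png",a)
print(proj(w,[.497,.171,.092]),proj(w,[.452,.3175,.06]))
i=cam("scene");b=r.capture("scene");cv2.imwrite("pics/scene7.png",b);p=proj(i,[.497,.171,.045]).astype(int);print(p)
c=cv2.resize(b[p[1]-48:p[1]+48,p[0]-36:p[0]+36],(288,384),interpolation=cv2.INTER_CUBIC)
cv2.imwrite("pics/c7.png",np.hstack([a,c]))
E
```

```text
8.0 [0.43155315 0.24044466 0.25937275] [ 1.79986093e+02  1.59291309e-02 -1.28811001e+00]
{'fx': 312.0648, 'fy': 312.0648, 'cx': 256.9737, 'cy': 196.3246, 'view': [[-0.0229, -0.9997, -0.0007, 0.2506], [0.9663, -0.022, -0.2564, -0.3748], [0.2563, -0.0065, 0.9666, -0.5118], [0.0, 0.0, 0.0, 1.0]]}
[328.70166718 114.13293848] [186.08336927 159.96435675]
[200 190]
```

View pics/c7.png

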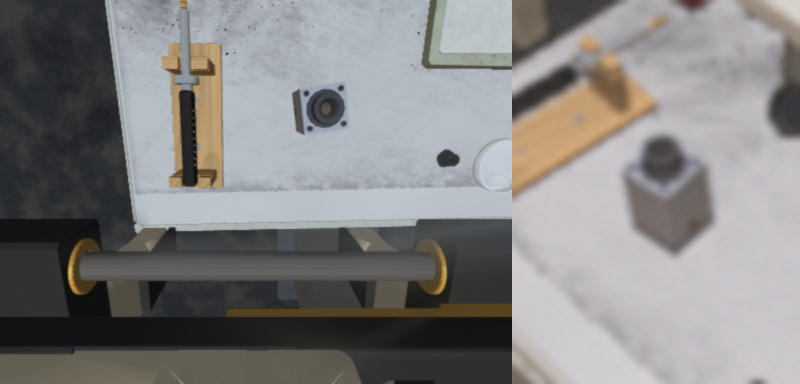

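```bash
cat > mouth.py <<'E'
from h import *
def mouth(a,w,guess):
    u,v=proj(w,guess).astype(int); g=cv2.cvtColor(a,cv2.COLOR_BGR2GRAY)
    R=30; c=g[max(0,v-R):v+R,u-R:u+R]
    m=(c<95).astype(np.uint8); cs,_=cv2.findContours(m,0,2); k=max(cs,key=cv2.contourArea)
    (x,y),ax,an=cv2.fitEllipse(cv2.convexHull(k)); x+=u-R;y+=max(0,v-R)
    return (x,y),ax,onz(w,x,y,.092)
E
python3 - <<'E'
from mouth import *
w=cam("wrist");a=cv2.imread("pics/w7.png")
print(mouth(a,w,np.array([.49,.17,.092])), 30*312/proj(w,[0,0,0])[0])
g=cv2.cvtColor(a,cv2.COLOR_BGR2GRAY)
for v in range(85,190,8):
    x=np.where(g[v,165:215]<60)[0]+165
    if len(x): 
        u=(x.min()+x.max())/2; print(v,x.min(),x.max(),onz(w,u,v,.069).round(4))
for u,v in [(183,3),(184.5,20),(185,60)]: print(onz(w,u,v,.06).round(4))
for u,v in [(163,56),(214,59),(163,69),(214,73),(171,170),(216,170)]: print("up",onz(w,u,v,.066).round(4))
print("collar",onz(w,185.5,79,.073).round(4),"gripend",onz(w,189,185,.069).round(4))
E
```

```text
((np.float64(324.98570251464844), np.float64(107.96143531799316)), (36.04737854003906, 38.446372985839844), array([0.50282703, 0.17416038, 0.092     ])) 22.84199110228229
93 180 193 [0.5209 0.3088 0.069 ]
101 180 194 [0.5132 0.3089 0.069 ]
109 181 194 [0.5055 0.309  0.069 ]
117 181 194 [0.4976 0.3096 0.069 ]
125 181 195 [0.4896 0.3098 0.069 ]
133 181 195 [0.4815 0.3104 0.069 ]
141 182 195 [0.4733 0.3106 0.069 ]
149 182 195 [0.4651 0.3113 0.069 ]
157 183 196 [0.4566 0.3109 0.069 ]
165 183 196 [0.4481 0.3116 0.069 ]
173 183 197 [0.4395 0.3117 0.069 ]
181 182 212 [0.4306 0.3049 0.069 ]
[0.6039 0.3073 0.06  ]
[0.5892 0.307  0.06  ]
[0.553  0.3096 0.06  ]
up [0.5563 0.3297 0.066 ]
up [0.5523 0.2796 0.066 ]
up [0.5443 0.3309 0.066 ]
up [0.5394 0.2804 0.066 ]
up [0.4427 0.3326 0.066 ]
up [0.4416 0.2841 0.066 ]
collar [0.5337 0.3078 0.073 ] gripend [0.4264 0.3138 0.069 ]
```

Emit:
jog_arm(deltas=[[[1, 0.8, 3.5, -3, -0.006], [1, 0.8, 3.6, -3, -0.006], [1, 0, 0, -5, 0], [1, 0, 0, -4, 0], [1, 0, 0, -3, 0], [1, 0, 0, -1.9, 0], [1, 0, 0, 0, 0]]])

```text
time_s: 8.98
tcp_pos: [0.4473, 0.3099, 0.0586]
eef_rot: [179.8, 0.1, -2.1]
contact_force: [0.1, 0.4, -0.0]
gripper_width: 0.0875
gripper_force: 0.0
```

Emit:
jog_arm(deltas=[[[-1, 0, 0, 0, 0], [-1, 0, 0, 0, 0], [-1, 0, 0, 0, 0], [-1, 0, 0, 0, 0], [-1, 0, 0, 0, 0], [-1, 0, 0, 0, 0], [-1, 0, 0, 0, 0]]], force=6)

```text
time_s: 9.85
tcp_pos: [0.4477, 0.3116, 0.0606]
eef_rot: [180.0, 0.0, -2.0]
contact_force: [0.7, -0.7, -0.1]
gripper_width: 0.0227
gripper_force: 0.0
```

Emit:
jog_arm(deltas=[[[-1, 0, 0, 0, 0], [-1, 0, 0, 0, 0], [-1, 0, 0, 0, 0], [-1, 0, 0, 0, 0]]])

```text
time_s: 10.35
tcp_pos: [0.4478, 0.3119, 0.0607]
eef_rot: [-180.0, -0.0, -2.0]
contact_force: [1.1, 2.0, 0.3]
gripper_width: 0.0139
gripper_force: 6.0
```

Emit:
jog_arm(deltas=[[[-1, 0, 0, 1, 0], [-1, 0, 0, 3, 0], [-1, 0, 0, 4, 0], [-1, 0, 0, 4, 0], [-1, 0, 0, 4, 0], [-1, 0, 0, 3.5, 0], [-1, 0, 0, 2, 0], [-1, 0, 0, 0, 0]]])

```text
time_s: 11.35
tcp_pos: [0.4478, 0.3115, 0.2774]
eef_rot: [-179.9, -0.1, -2.1]
contact_force: [-0.6, 0.3, -2.2]
gripper_width: 0.0142
gripper_force: 6.0
```

```bash
cat > gl.py <<'E'
from h import *
import sys
# gauge tilt from wrist picture: black/grey gauge extends along +x (up in picture) from TCP
s=r.get_state();T=s['tcp_pos'];y=np.radians(s['eef_rot'][2]);print(s['time_s'],T.round(4),s['eef_rot'].round(1),s['contact_force'].round(2),round(s['gripper_width'],4))
w=cam("wrist");a=r.capture("wrist");cv2.imwrite(f"pics/{sys.argv[1]}.png",a)
i=cam("side");b=r.capture("side");cv2.imwrite(f"pics/{sys.argv[1]}s.png",b)
ex=np.array([np.cos(y),np.sin(y),0]);ez=np.array([0,0,1.])
for th in (0,30,60,75,90):
    c,q=np.cos(np.radians(th)),np.sin(np.radians(th)); d=ex*c-ez*q
    print(th,"tip/rodend/collar w",[proj(w,T+d*L).round().tolist() for L in (.169,.144,.08)])
h=cv2.cvtColor(a,cv2.COLOR_BGR2HSV); m=((h[...,0]>14)&(h[...,0]<28)&(h[...,1]>120)&(h[...,2]>90)).astype(np.uint8)
n,l,st,ce=cv2.connectedComponentsWithStats(m)
print([(st[k].tolist(),ce[k].round().tolist()) for k in range(1,n) if st[k][4]>12 and 200<ce[k][0]<310])
E
python3 gl.py g1
```

```text
11.35 [0.4478 0.3115 0.2774] [-1.799e+02 -1.000e-01 -2.100e+00] [-0.57  0.3  -2.19] 0.0142
0 tip/rodend/collar w [[257.0, -187.0], [257.0, -100.0], [257.0, 83.0]]
30 tip/rodend/collar w [[257.0, -16.0], [257.0, 17.0], [257.0, 110.0]]
60 tip/rodend/collar w [[258.0, 94.0], [258.0, 108.0], [257.0, 156.0]]
75 tip/rodend/collar w [[258.0, 140.0], [258.0, 149.0], [257.0, 182.0]]
90 tip/rodend/collar w [[258.0, 183.0], [258.0, 189.0], [257.0, 209.0]]
[([254, 47, 7, 13, 75], [257.0, 53.0]), ([236, 86, 13, 3, 36], [242.0, 87.0]), ([266, 86, 10, 3, 27], [270.0, 87.0]), ([238, 179, 6, 8, 36], [241.0, 183.0]), ([214, 242, 9, 53, 253], [217.0, 273.0]), ([292, 243, 9, 52, 275], [297.0, 272.0]), ([69, 304, 362, 13, 3504], [270.0, 311.0])]
```

Emit:
jog_arm(deltas=[[[-1, 0, 0, 0, 0], [-1, 0, 0, 0, 0], [-1, 0, 0, 0, 0], [-1, 0, 0, 0, 0]]], force=3.5)

```text
time_s: 11.95
tcp_pos: [0.4477, 0.3116, 0.2754]
eef_rot: [180.0, 0.0, -2.0]
contact_force: [-0.1, -0.6, -0.8]
gripper_width: 0.0141
gripper_force: 3.5
```

```bash
python3 gl.py g2|grep -v rodend
```

```text
11.95 [0.4477 0.3116 0.2754] [180.   0.  -2.] [-0.11 -0.59 -0.82] 0.0141
[([236, 85, 39, 4, 96], [255.0, 87.0]), ([255, 137, 5, 5, 16], [257.0, 139.0]), ([214, 243, 8, 52, 244], [217.0, 272.0]), ([292, 242, 9, 53, 277], [297.0, 271.0]), ([69, 304, 362, 13, 3499], [270.0, 311.0])]
```

Emit:
jog_arm(deltas=[[[-1, 1.5, 0, 0.5, 0], [-1, -1.5, 0, 0, 0], [-1, 1.5, 0, 0, 0], [-1, -1.5, 0, 0, 0], [-1, 1.5, 0, 0, 0], [-1, -1.5, 0, 0, 0], [-1, 0, 0, 0, 0], [-1, 0, 0, 0, 0]]], force=3)

```text
time_s: 13.05
tcp_pos: [0.4476, 0.3117, 0.2808]
eef_rot: [-180.0, -0.0, -2.0]
contact_force: [0.3, 0.1, -1.0]
gripper_width: 0.014
gripper_force: 3.0
```

```bash
python3 gl.py g3
```

```text
13.05 [0.4476 0.3117 0.2808] [-180.   -0.   -2.] [ 0.27  0.07 -1.  ] 0.014
0 tip/rodend/collar w [[257.0, -187.0], [257.0, -101.0], [257.0, 83.0]]
30 tip/rodend/collar w [[257.0, -16.0], [257.0, 16.0], [257.0, 110.0]]
60 tip/rodend/collar w [[257.0, 94.0], [257.0, 108.0], [257.0, 156.0]]
75 tip/rodend/collar w [[257.0, 139.0], [257.0, 149.0], [257.0, 182.0]]
90 tip/rodend/collar w [[257.0, 183.0], [257.0, 189.0], [257.0, 209.0]]
[([236, 86, 39, 3, 96], [255.0, 87.0]), ([238, 178, 13, 8, 74], [243.0, 181.0]), ([214, 242, 7, 53, 244], [217.0, 272.0]), ([292, 242, 9, 53, 275], [297.0, 271.0]), ([69, 304, 363, 13, 3489], [270.0, 311.0])]
```

```bash
python3 - <<'E'
from h import *
for f in ("g2","g3"):
    a=cv2.imread(f"pics/{f}.png")
    print(f)
    for v in range(130,236,4): print(v,[''.join(f"{x//10:2d}" +" " for x in cv2.cvtColor(a,cv2.COLOR_BGR2GRAY)[v,230:286:3])])
E
```

```text
g2
130 ['22 19 19 19 18 18 20 19 18 19 19 19 19 19 20 20 20 23 23 ']
134 ['22 19 19 18 18 19 20 19 18 19 19 19 19 19 20 20 19 23 22 ']
138 ['22 19 19 18 18 19 20 19 16 12 17 19 19 19 20 20 19 22 22 ']
142 ['22 20 19 18 18 19 20 18 14 13 14 19 19 19 20 20 20 22 22 ']
146 ['22 19 19 18 18 19 20 17 12 13 11 18 19 19 20 20 18 22 22 ']
150 ['22 20 19 18 19 19 20 16 12 13 11 17 19 19 20 20 18 22 22 ']
154 ['22 19 19 18 19 19 19 15 12 13 11 16 19 19 20 20 19 23 23 ']
158 ['22 19 18 18 19 19 19 16 12 13 11 16 19 19 20 20 19 22 23 ']
162 ['22 20 18 18 19 19 19 14 12 13 12 13 17 18 19 20 20 22 23 ']
166 ['22 19 18 18 19 14 14 17 18 18 18 17 13 13 18 19 20 23 22 ']
170 ['22 18 18 18 14 18 18 18 18 18 18 18 18 17 13 19 22 23 23 ']
174 ['22 17 18 18 17 18 18 17 14 12 14 17 18 18 17 18 21 22 22 ']
178 ['22 19 18 12 18 18 10  2  2  2  3  3  8 18 18 17 21 22 22 ']
182 ['23 19 17 11 18 18  4  2  3  3  3  3  4 18 18 19 21 22 22 ']
186 ['23 19 14 11 18 18  4  3  3  3  3  3  4 18 18 17 20 22 22 ']
190 ['23 21 19 18 19 17  3  3  3  3  3  3  4 18 19 19 19 22 21 ']
194 ['22 21 18 19 18 17  3  3  3  3  3  3
[... 1769 characters left out ...]
3  3  3  3  3  3 13 18 17 19 19 19 19 ']
198 ['20 20 21 21 18 18  6  3  3  3  3  3  6 18 18 21 22 21 22 ']
202 ['23 23 23 23 18 18  5  3  3  3  3  3  5 18 18 23 23 23 23 ']
206 ['23 23 23 23 21 18  4  3  3  3  3  3  4 17 22 23 23 23 23 ']
210 ['23 23 23 23 23 22  3  3  3  3  3  3  4 22 23 23 23 23 23 ']
214 ['23 23 23 23 23 21  3  3  3  3  3  3  4 20 23 23 23 23 23 ']
218 ['23 23 23 23 23 19  3  3  3  3  3  3  3 18 23 23 23 23 23 ']
222 ['23 23 23 23 23 16  3  3  3  3  3  3  4 17 23 23 23 23 23 ']
226 ['23 23 23 21 21 13  3  3  3  4  3  4  4 13 21 21 22 22 22 ']
230 ['12 12 12  4  4  8  4  4  4  4  4  4  4  8  4  4 13 12 12 ']
234 ['12 12  8  4  4  5  4  4  4  4  4  4  4  5  5  5  9 12 12 ']
```

Emit:
jog_arm(deltas=[[[-1, 2, -2, 0, 0], [-1, -2, -2, 0, 0], [-1, 2, -2, 0, 0], [-1, -2, -2, 0, 0], [-1, 1.5, -2, 0, 0], [-1, -1.5, -1, 0, 0], [-1, 0, 0, 0, 0], [-1, 0, 0, 0, 0]]])

```text
time_s: 14.15
tcp_pos: [0.4477, 0.202, 0.2809]
eef_rot: [-180.0, -0.0, -2.0]
contact_force: [0.3, 0.0, -1.2]
gripper_width: 0.014
gripper_force: 3.0
```

Emit:
jog_arm(deltas=[[[-1, 0, 0, 0, 0], [-1, 0, 0, 0, 0]]])

```text
time_s: 14.4
tcp_pos: [0.4477, 0.2019, 0.2805]
eef_rot: [180.0, 0.0, -2.0]
contact_force: [0.2, 0.7, -2.1]
gripper_width: 0.0138
gripper_force: 3.0
```

```bash
python3 gl.py g4|grep -v rodend; python3 - <<'E'
from mouth import *
w=cam("wrist");a=cv2.imread("pics/g4.png");print(ray(w,0,0)[0]);print(mouth(a,w,np.array([.503,.174,.092])))
g=cv2.cvtColor(a,cv2.COLOR_BGR2GRAY)
u,v=proj(w,[.503,.174,.092]).astype(int);print(u,v)
cv2.imwrite("pics/g4c.png",cv2.resize(a[v-50:v+90,min(u,257)-60:max(u,257)+60],None,fx=3.5,fy=3.5,interpolation=cv2.INTER_CUBIC)); print(min(u,257)-60,v-50)
E
```

```text
14.4 [0.4477 0.2019 0.2805] [180.   0.  -2.] [ 0.24  0.71 -2.08] 0.0138
[([214, 243, 6, 51, 218], [216.0, 271.0]), ([294, 242, 7, 52, 256], [297.0, 270.0])]
[0.51523077 0.19940997 0.4199009 ]
((np.float64(283.88196182250977), np.float64(124.40603637695312)), (33.17860412597656, 34.45798110961914), array([0.50354072, 0.17248284, 0.092     ]))
282 125
197 75
```

View pics/g4c.png

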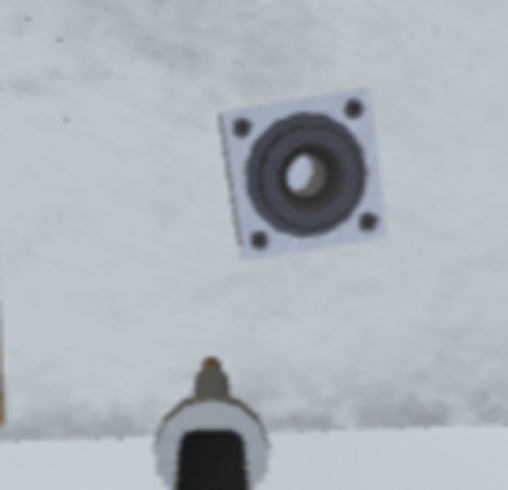

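```bash
python3 - <<'E'
from mouth import *
w=cam("wrist");a=cv2.imread("pics/g4.png")
print("flange",onz(w,283.88,124.4,.0745))
cs=[onz(w,197+u/3.5-.36,75+v/3.5-.36,.072) for u,v in[(222,113),(368,88),(386,233),(243,259)]]
print([np.linalg.norm(cs[k]-cs[k-1]).round(4) for k in range(4)],np.mean(cs,0))
# tip
print("tip at z .1115",onz(w,257.3,182,.1115))
g=cv2.cvtColor(a,cv2.COLOR_BGR2GRAY)
for t in (60,70,80):
    m=(g[105:145,262:306]<t).astype(np.uint8);k=max(cv2.findContours(m,0,2)[0],key=cv2.contourArea);print(t,cv2.fitEllipse(cv2.convexHull(k)))
s=cam("side");T=np.array([.4477,.2019,.2805]);print("side tcp,tip",proj(s,T),proj(s,T-[0,0,.169]),proj(s,T-[0,0,.084]))
i=cam("scene");print("scene",proj(i,T),proj(i,T-[0,0,.169]))
E
```

```text
flange [0.50292325 0.17104777 0.0745    ]
[np.float64(0.045), np.float64(0.045), np.float64(0.0442), np.float64(0.0457)] [0.50273902 0.17104314 0.072     ]
tip at z .1115 [0.44847244 0.20170417 0.1115    ]
60 ((23.056570053100586, 19.775190353393555), (17.65103530883789, 18.616065979003906), 45.86471939086914)
70 ((22.552261352539062, 19.63418197631836), (30.473346710205078, 31.142465591430664), 42.283546447753906)
80 ((21.947643280029297, 19.310752868652344), (32.389259338378906, 33.5037727355957), 18.1981143951416)
side tcp,tip [270.16131882  85.66678096] [268.98756585 127.73091556] [269.54131363 107.88609148]
scene [167.0298793  134.80723543] [177.947758   179.10137882]
```

Emit:
jog_arm(deltas=[[[-1, 0.5, -0.3, 0.5, 0], [-1, 1.5, -0.8, 0, 0], [-1, 1.5, -0.8, 0, 0], [-1, 1.5, -0.8, 0, 0], [-1, 0.5, -0.4, 0, 0], [-1, 0, 0, 0, 0], [-1, 0, 0, 0, 0]]], force=12)

```text
time_s: 15.38
tcp_pos: [0.5025, 0.1706, 0.2856]
eef_rot: [-180.0, 0.0, -2.1]
contact_force: [-0.2, 0.8, -1.6]
gripper_width: 0.0141
gripper_force: 12.0
```

```bash
python3 gl.py g5|grep -v "rodend"; python3 - <<'E'
from h import *
w=cam("wrist");a=cv2.imread("pics/g5.png");g=cv2.cvtColor(a,cv2.COLOR_BGR2GRAY)
T=r.get_state()['tcp_pos'];print("mouth px",proj(w,[.503,.1711,.092]),"tip px",proj(w,T-[0,0,.169]))
for v in range(160,232,4): print(v,''.join(f"{x//10:2d} " for x in g[v,221:293:3]))
E
```

```text
15.375 [0.5025 0.1706 0.2856] [-180.     0.    -2.1] [-0.2   0.8  -1.61] 0.0141
[([294, 241, 7, 53, 261], [297.0, 269.0]), ([214, 242, 6, 52, 217], [217.0, 270.0])]
mouth px [257.00423345 177.36494856] tip px [257.27861355 182.77295252]
160 18 18 18 18 18 16 10 15 16 14  7  6  6  6  8 15 13 16 17 18 18 18 18 18 
164 18 18 18 18 18 16  8 14  9  6  4  4  4  4  5  6 10 16 16 18 18 18 18 18 
168 18 18 18 18 18 16 16 10  6  5  6  6  6  6  7  5  6 12 16 18 18 18 18 18 
172 18 18 18 18 18 17 16  7  6  7  4  7 10  7  5  6  6  8 16 18 18 18 18 18 
176 18 18 18 18 18 18 16  7  6  5  4  7  8  8  5  6  6  7 16 18 18 18 18 18 
180 18 18 18 18 18 18 16  8  7  6  4  6  7  6  5  6  6 10 16 17 18 18 18 18 
184 18 18 18 18 18 18 16 15  7  7  6  7  7  7  6  7  7 15 14 16 18 18 18 18 
188 18 18 18 18 18 18 17 16 15 10  7  8  8  7  7 11 16 11  8 16 18 18 18 18 
192 18 18 18 18 18 18 18 13  6 12 14 14 15 15 14 12 13 18 18 18 18 18 18 18 
196 18 18 18 18 18 18 18 15 14 15 14 14 14 14 14 15 14 15 17 18 18 18 18 18 
200 18 18 18 18 18 18 18 12 14 10  2  2  2  2  2 10 14 12 18 18 18 18 18 18 
204 18 18 19 18 18 18 18 14 14  5  2  2  2  2  2  6 14 15 18 18 18 18 18 18 
208 18 18 18 18 18 18 18 15 14  4  2  2  2  2  2  6 14 14 18 18 18 18 18 18 
212 18 18 18 18 18 18 18 18 14  3  2  2  2  2  2  3 14 17 18 18 18 18 18 17 
216 18 18 18 18 18 18 18 18 17  2  2  2  2  2  2  3 17 18 17 18 17 17 17 17 
220 14 18 18 17 18 18 18 18 15  2  2  2  2  2  2  2 15 17 17 17 17 17 17 17 
224 11 18 18 18 18 18 18 17 12  2  2  2  2  2  3  2 13 17 16 16 16 16 16 16 
228  5 10 10 10 10 13  4  4 11  2  2  2  3  3  3  3 11  4  4 12 10 10 10 10
```

Emit:
jog_arm(deltas=[[[-1, 0, 0, -1.5, 0], [-1, 0, 0, -1, 0], [-1, 0, 0, -0.8, 0], [-1, 0, 0, -0.8, 0], [-1, 0, 0, -0.8, 0], [-1, 0, 0, -0.6, 0], [-1, 0, 0, 0, 0]]])

```text
time_s: 16.35
tcp_pos: [0.5025, 0.1705, 0.2302]
eef_rot: [180.0, 0.0, -2.1]
contact_force: [0.3, -0.3, -1.0]
gripper_width: 0.0136
gripper_force: 12.0
```

Emit:
jog_arm(deltas=[[[-1, 0, 0, -0.6, 0], [-1, 0, 0, -0.6, 0], [-1, 0, 0, -0.6, 0], [-1, 0, 0, -0.6, 0], [-1, 0, 0, 0, 0]]])

```text
time_s: 16.98
tcp_pos: [0.5024, 0.1705, 0.206]
eef_rot: [180.0, 0.1, -2.1]
contact_force: [0.7, -0.1, -0.5]
gripper_width: 0.0142
gripper_force: 12.0
```

Emit:
jog_arm(deltas=[[[-1, 0, 0, -0.6, 0], [-1, 0, 0, -0.6, 0], [-1, 0, 0, -0.6, 0], [-1, 0, 0, -0.5, 0], [-1, 0, 0, 0, 0]]])

```text
time_s: 17.6
tcp_pos: [0.5051, 0.171, 0.1862]
eef_rot: [-179.9, -0.3, -2.0]
contact_force: [1.9, -2.7, 12.0]
gripper_width: 0.0142
gripper_force: 12.0
```

Emit:
jog_arm(deltas=[[[-1, 0, 0, -0.3, 0], [-1, 0, 0, -0.2, 0], [-1, 0, 0, -0.2, 0], [-1, 0, 0, 0, 0]]])

```text
time_s: 18.1
tcp_pos: [0.5053, 0.171, 0.1797]
eef_rot: [-179.9, -0.3, -2.0]
contact_force: [0.9, -2.9, 15.3]
gripper_width: 0.0138
gripper_force: 12.0
```

```bash
python3 gl.py g6|grep -v "rodend"; python3 - <<'E'
from h import *
w=cam("wrist");T=r.get_state()['tcp_pos']
for gz in (.070,.075,.080,.085,.09,.095): print(gz,[proj(w,T+[.013,0,-gz])[1].round(1),proj(w,T+[.013,0,-gz+.008])[1].round(1),proj(w,T+[0.009,0,-gz+.014])[1].round(1)],"width",[ (proj(w,T+[0,-.013,-gz+.008])-proj(w,T+[0,.013,-gz+.008]))[0].round(1)])
for f in("g5","g6"):
    g=cv2.cvtColor(cv2.imread(f"pics/{f}.png"),cv2.COLOR_BGR2GRAY); print(f,list(zip(range(150,234,2),(g[150:234:2,255:260].mean(1)).astype(int).tolist())))
    for v in (196,200,204,208,212): print(v,(g[v,230:286:2]//10).tolist())
E
```

```text
18.1 [0.5053 0.171  0.1797] [-179.9   -0.3   -2. ] [ 0.89 -2.88 15.26] 0.0138
[([294, 241, 7, 53, 260], [297.0, 269.0]), ([214, 242, 6, 52, 216], [217.0, 270.0])]
0.07 [np.float64(195.5), np.float64(198.5), np.float64(206.8)] width [np.float64(38.2)]
0.075 [np.float64(193.8), np.float64(196.6), np.float64(204.7)] width [np.float64(37.4)]
0.08 [np.float64(192.1), np.float64(194.8), np.float64(202.6)] width [np.float64(36.6)]
0.085 [np.float64(190.5), np.float64(193.1), np.float64(200.7)] width [np.float64(35.8)]
0.09 [np.float64(189.0), np.float64(191.5), np.float64(198.9)] width [np.float64(35.0)]
0.095 [np.float64(187.5), np.float64(189.9), np.float64(197.1)] width [np.float64(34.3)]
g5 [(150, 86), (152, 85), (154, 129), (156, 162), (158, 125), (160, 67), (162, 57), (164, 43), (166, 68), (168, 67), (170, 59), (172, 93), (174, 85), (176, 82), (178, 70), (180, 76), (182, 77), (184, 77), (186, 77), (188, 84), (190, 144), (192, 149), (194, 149), (196, 141), (198, 41), (200, 23), (202, 24), (204, 24), (206, 24), (208, 24), (210, 25), (212, 26), (214, 25), (216, 26), (218, 26), (220, 26),
[... 909 characters left out ...]
 148), (202, 148), (204, 147), (206, 51), (208, 22), (210, 23), (212, 23), (214, 23), (216, 24), (218, 24), (220, 24), (222, 25), (224, 25), (226, 26), (228, 27), (230, 28), (232, 29)]
196 [16, 16, 16, 10, 6, 6, 4, 4, 6, 7, 7, 7, 7, 8, 8, 7, 7, 7, 7, 7, 6, 4, 5, 7, 8, 15, 16, 16]
200 [16, 16, 13, 7, 6, 5, 6, 7, 8, 13, 14, 14, 14, 14, 14, 14, 14, 14, 13, 8, 7, 6, 5, 7, 7, 12, 16, 16]
204 [17, 16, 14, 7, 6, 6, 8, 14, 14, 14, 14, 14, 14, 14, 14, 14, 14, 14, 14, 14, 14, 9, 7, 6, 7, 10, 15, 16]
208 [17, 16, 15, 7, 6, 7, 13, 14, 14, 10, 2, 2, 2, 2, 2, 2, 2, 2, 6, 14, 14, 14, 8, 6, 7, 13, 16, 16]
212 [18, 16, 16, 14, 6, 11, 14, 14, 14, 4, 2, 2, 2, 2, 2, 2, 2, 2, 3, 12, 14, 14, 12, 6, 9, 16, 16, 16]
```

```bash
python3 - <<'E'
from h import *
w=cam("wrist");M=np.array([.503,.1711,0])
q=lambda x,z:round(float(proj(w,M+[x,0,z])[1]),1)
print("flange front edge .075?",q(.019,.075),q(.019,.072),"tube base",q(.015,.075),"tube rim front",q(.015,.092),"countersink front",q(.010,.092))
for g in (0,.004,.008,.012): print("gap",g,"collar low front",q(.013,.092+g),"top front",q(.013,.1+g),"grip front",q(.009,.106+g))
b=q(.023,.072);print("block edge",b)
a=cv2.imread("pics/g6.png");s=cv2.imread("pics/g6s.png");j=cam("scene");c=r.capture("scene");cv2.imwrite("pics/g6c.png",c)
u,v=proj(j,M+[0,0,.1]).astype(int);u2,v2=proj(cam("side"),M+[0,0,.1]).astype(int)
A=cv2.resize(a[150:240,197:317],(480,360),interpolation=cv2.INTER_CUBIC);B=cv2.resize(c[v-45:v+45,u-30:u+30],(240,360),interpolation=cv2.INTER_CUBIC)
cv2.imwrite("pics/c8.png",np.hstack([A,B]))
E
```

```text
flange front edge .075? 180.3 179.6 tube base 185.2 tube rim front 190.1 countersink front 196.5
gap 0 collar low front 192.7 top front 195.3 grip front 202.9
gap 0.004 collar low front 194.0 top front 196.7 grip front 204.4
gap 0.008 collar low front 195.3 top front 198.1 grip front 206.0
gap 0.012 collar low front 196.7 top front 199.6 grip front 207.7
block edge 174.7
```

View pics/c8.png

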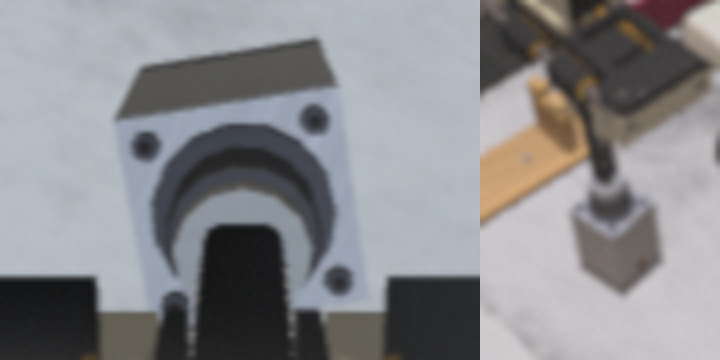

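Emit:
jog_arm(deltas=[[[-1, -0.2, 0, 0, 0], [-1, -0.1, 0, 0, 0], [-1, 0, 0, -0.3, 0], [-1, 0, 0, -0.3, 0], [-1, 0, 0, 0, 0]]], force=5)

```text
time_s: 18.88
tcp_pos: [0.501, 0.1709, 0.1717]
eef_rot: [-180.0, -0.2, -2.0]
contact_force: [1.3, -0.2, 4.3]
gripper_width: 0.0138
gripper_force: 5.0
```

```bash
cat > seat.py <<'E'
from h import *
s=r.get_state();T=s['tcp_pos'];print(s['time_s'],T.round(4),s['eef_rot'].round(1),s['contact_force'].round(1),s['gripper_force'])
w=cam("wrist");a=r.capture("wrist");cv2.imwrite("pics/seat%d.png"%(s['time_s']*100),a);M=np.array([.503,.1711,0])
q=lambda x,z:round(float(proj(w,M+[x,0,z])[1]),1)
print("pred: block",q(.023,.072),"flange",q(.019,.075),"rim",q(.015,.092))
for g in (0,.004,.008,.012): print("gap",g,"low front",q(.013,.092+g),"top front",q(.013,.1+g),"grip",q(.009,.106+g))
g=cv2.cvtColor(a,cv2.COLOR_BGR2GRAY);print(list(zip(range(160,225),(g[160:225,255:260].mean(1)).astype(int).tolist())))
E
python3 seat.py
```

```text
18.875 [0.501  0.1709 0.1717] [-180.    -0.2   -2. ] [ 1.3 -0.2  4.3] 5.000174939632416
pred: block 170.7 flange 176.5 rim 186.5
gap 0 low front 189.2 top front 191.9 grip 199.7
gap 0.004 low front 190.5 top front 193.3 grip 201.2
gap 0.008 low front 191.9 top front 194.7 grip 202.9
gap 0.012 low front 193.3 top front 196.2 grip 204.6
[(160, 80), (161, 87), (162, 87), (163, 87), (164, 86), (165, 87), (166, 86), (167, 86), (168, 85), (169, 85), (170, 86), (171, 98), (172, 132), (173, 159), (174, 161), (175, 161), (176, 160), (177, 147), (178, 91), (179, 66), (180, 68), (181, 68), (182, 68), (183, 65), (184, 50), (185, 39), (186, 38), (187, 39), (188, 41), (189, 52), (190, 67), (191, 70), (192, 71), (193, 75), (194, 81), (195, 104), (196, 143), (197, 148), (198, 149), (199, 149), (200, 149), (201, 149), (202, 148), (203, 141), (204, 106), (205, 41), (206, 23), (207, 23), (208, 22), (209, 23), (210, 23), (211, 23), (212, 23), (213, 23), (214, 24), (215, 24), (216, 24), (217, 24), (218, 24), (219, 24), (220, 24), (221, 24), (222, 25), (223, 25), (224, 25)]
```

Emit:
jog_arm(deltas=[[[-1, 0.2, 0, 0.2, 0.04], [-1, 0.15, 0.1, 0.1, -0.08], [-1, 0, -0.2, -0.2, 0.08], [-1, -0.1, 0.1, -0.2, -0.04], [-1, 0, 0, -0.1, 0], [-1, 0, 0, 0, 0]]], force=7)

```text
time_s: 19.68
tcp_pos: [0.5033, 0.1705, 0.17]
eef_rot: [180.0, -0.1, -2.0]
contact_force: [-0.1, -2.2, 8.2]
gripper_width: 0.0141
gripper_force: 7.0
```

```bash
python3 seat.py; python3 - <<'E'
from h import *
import glob
# collar in scene view: seat plane check
j=cam("scene");c=r.capture("scene");g=cv2.cvtColor(c,cv2.COLOR_BGR2GRAY)
for n,z in (("flange top",.075),("rim",.092),("collar top",.1),("grip",.106)): print(n,proj(j,[.503,.1711,z]).round(1))
print("front sil. of rim/collar",proj(j,[.503-.010,.1711-.011,.092]),proj(j,[.503-.009,.1711-.0095,.092]))
u=int(proj(j,[.503,.1711,.092])[0]);print(list(zip(range(150,205),g[150:205,u-1:u+2].mean(1).astype(int).tolist())))
E
```

```text
19.675 [0.5033 0.1705 0.17  ] [ 1.8e+02 -1.0e-01 -2.0e+00] [-0.1 -2.2  8.2] 7.00119361281395
pred: block 174.1 flange 180.0 rim 190.3
gap 0 low front 193.0 top front 195.8 grip 203.7
gap 0.004 low front 194.3 top front 197.2 grip 205.4
gap 0.008 low front 195.8 top front 198.8 grip 207.1
gap 0.012 low front 197.2 top front 200.4 grip 208.9
[(160, 168), (161, 116), (162, 75), (163, 84), (164, 87), (165, 86), (166, 86), (167, 85), (168, 85), (169, 85), (170, 84), (171, 84), (172, 84), (173, 92), (174, 122), (175, 157), (176, 161), (177, 162), (178, 162), (179, 155), (180, 122), (181, 67), (182, 67), (183, 69), (184, 69), (185, 68), (186, 60), (187, 41), (188, 38), (189, 38), (190, 39), (191, 45), (192, 62), (193, 70), (194, 74), (195, 81), (196, 103), (197, 141), (198, 149), (199, 148), (200, 149), (201, 148), (202, 148), (203, 149), (204, 147), (205, 132), (206, 51), (207, 23), (208, 23), (209, 23), (210, 23), (211, 23), (212, 23), (213, 23), (214, 24), (215, 24), (216, 24), (217, 24), (218, 24), (219, 24), (220, 25), (221, 24), (222, 26), (223, 25), (224, 25)]
flange top [200.9 182.9]
rim [200.2 179.1]
collar top [199.9 177.3]
grip [199.6 175.9]
front sil. of rim/collar [199.9579579  182.82835461] [199.8953015  182.38461284]
[(150, 63), (151, 62), (152, 60), (153, 57), (154, 57), (155, 59), (156, 64), (157, 66), (158, 66), (159, 64), (160, 65), (161, 73), (162, 89), (163, 100), (164, 107), (165, 108), (166, 109), (167, 110), (168, 109), (169, 101), (170, 86), (171, 65), (172, 52), (173, 48), (174, 48), (175, 51), (176, 69), (177, 102), (178, 132), (179, 146), (180, 131), (181, 105), (182, 84), (183, 69), (184, 65), (185, 70), (186, 84), (187, 110), (188, 136), (189, 145), (190, 136), (191, 119), (192, 109), (193, 109), (194, 109), (195, 110), (196, 110), (197, 110), (198, 111), (199, 110), (200, 107), (201, 108), (202, 125), (203, 156), (204, 180)]
```

Emit:
jog_arm(deltas=[[[-1, 0, 0, 0, 0], [-1, 0, 0, 0, 0], [-1, 0, 0, 0.5, 0], [-1, 0, 0, 0.8, 0], [-1, 0, 0, 1.2, 0], [-1, 0, 0, 1.5, 0], [-1, 0, 0, 1.5, 0], [-1, 0, 0, 1.5, 0]]], force=15)

```text
time_s: 20.78
tcp_pos: [0.5022, 0.1707, 0.24]
eef_rot: [-180.0, -0.0, -2.0]
contact_force: [0.2, 0.4, -0.9]
gripper_width: 0.0141
gripper_force: 15.0
```

Emit:
jog_arm(deltas=[[[-1, 0, 0, 1.5, 0], [-1, 0, 0, 1.5, 0], [-1, 0, 0, 1.5, 0], [-1, 0, 0, 1.0, 0], [-1, 0, 0, 0, 0], [-1, 0, 0, 0, 0]]])

```text
time_s: 21.52
tcp_pos: [0.5019, 0.1705, 0.2931]
eef_rot: [180.0, 0.0, -2.1]
contact_force: [-0.1, -0.3, -1.9]
gripper_width: 0.014
gripper_force: 15.0
```

```bash
python3 gl.py g7|grep -v rodend; python3 - <<'E'
from h import *
w=cam("wrist");T=r.get_state()['tcp_pos']
for gz in (.075,.08,.085,.09):print(gz,"collar top,grip,tip(front)",[proj(w,T+[x,0,-gz+z])[1].round(1) for x,z in((.013,.008),(.009,.014),(.003,-.075),(.005,-.06))])
g=cv2.cvtColor(cv2.imread("pics/g7.png"),cv2.COLOR_BGR2GRAY);print(list(zip(range(150,225,1),g[150:225,256:259].mean(1).astype(int).tolist())))
E
```

```text
21.525 [0.5019 0.1705 0.2931] [180.    0.   -2.1] [-0.14 -0.33 -1.93] 0.014
[([214, 241, 6, 53, 218], [217.0, 270.0]), ([294, 241, 7, 53, 261], [297.0, 269.0])]
0.075 collar top,grip,tip(front) [np.float64(196.0), np.float64(204.1), np.float64(183.8), np.float64(185.3)]
0.08 collar top,grip,tip(front) [np.float64(194.2), np.float64(202.0), np.float64(182.7), np.float64(184.1)]
0.085 collar top,grip,tip(front) [np.float64(192.4), np.float64(200.1), np.float64(181.6), np.float64(182.9)]
0.09 collar top,grip,tip(front) [np.float64(190.8), np.float64(198.2), np.float64(180.5), np.float64(181.7)]
[(150, 85), (151, 87), (152, 106), (153, 148), (154, 161), (155, 161), (156, 148), (157, 88), (158, 68), (159, 68), (160, 63), (161, 44), (162, 40), (163, 53), (164, 67), (165, 69), (166, 68), (167, 61), (168, 55), (169, 90), (170, 128), (171, 93), (172, 86), (173, 86), (174, 85), (175, 85), (176, 85), (177, 78), (178, 54), (179, 43), (180, 46), (181, 49), (182, 52), (183, 58), (184, 65), (185, 73), (186, 75), (187, 76), (188, 76), (189, 76), (190, 76), (191, 77), (192, 76), (193, 77), (194, 76), (195, 80), (196, 103), (197, 143), (198, 149), (199, 149), (200, 149), (201, 149), (202, 149), (203, 149), (204, 148), (205, 132), (206, 52), (207, 25), (208, 24), (209, 25), (210, 25), (211, 25), (212, 25), (213, 25), (214, 25), (215, 26), (216, 26), (217, 26), (218, 26), (219, 27), (220, 26), (221, 26), (222, 27), (223, 27), (224, 27)]
```

Emit:
jog_arm(deltas=[[[-1, 1.7, 2.5, 0, 0], [-1, 1.7, 4, 0, 0], [-1, 1.7, 4, 0, 0], [-1, 1.7, 3.2, 0, 0], [-1, 0, 0, -2, 0], [-1, 0, 0, -3, 0], [-1, 0, 0, -3, 0], [-1, 0, 0, -2, 0]]])

```text
time_s: 22.62
tcp_pos: [0.5695, 0.3071, 0.1912]
eef_rot: [179.9, 0.1, -2.1]
contact_force: [0.0, -0.7, -1.6]
gripper_width: 0.0142
gripper_force: 15.0
```

```bash
python3 gl.py g8|grep -v rodend; python3 - <<'E'
from h import *
w=cam("wrist");T=r.get_state()['tcp_pos']
g=cv2.cvtColor(cv2.imread("pics/g8.png"),cv2.COLOR_BGR2GRAY);print(list(zip(range(160,215,3),g[160:215:3,256:259].mean(1).astype(int).tolist())))
C=np.array([.555,.308,.066]); print("upright front edge px",proj(w,C),"L/R",proj(w,C+[0,.023,0]),proj(w,C-[0,.023,0]))
E
```

```text
22.625 [0.5695 0.3071 0.1912] [ 1.799e+02  1.000e-01 -2.100e+00] [ 0.04 -0.69 -1.6 ] 0.0142
[([232, 194, 15, 11, 95], [237.0, 199.0]), ([231, 206, 8, 2, 15], [234.0, 207.0]), ([214, 241, 7, 54, 244], [217.0, 271.0]), ([292, 240, 9, 55, 300], [297.0, 270.0]), ([69, 304, 352, 13, 3364], [264.0, 311.0])]
[(160, 219), (163, 218), (166, 222), (169, 204), (172, 191), (175, 191), (178, 192), (181, 192), (184, 124), (187, 95), (190, 96), (193, 95), (196, 137), (199, 183), (202, 183), (205, 132), (208, 32), (211, 33), (214, 34)]
upright front edge px [255.69054664 208.29679114] L/R [229.68176571 209.22782298] [281.72882386 207.36470344]
```

Emit:
jog_arm(deltas=[[[-1, -0.5, 0, -0.8, 0], [-1, -0.5, 0, -0.5, 0], [-1, -1.5, 0.05, -0.3, 0], [-1, -1.6, 0.06, -0.3, 0], [-1, -1.4, 0.05, -0.6, 0], [-1, -1.4, 0.05, -0.7, 0], [-1, 0, 0, 0, 0]]], force=8)

```text
time_s: 23.6
tcp_pos: [0.4997, 0.3099, 0.1612]
eef_rot: [180.0, 0.1, -2.0]
contact_force: [0.1, 0.5, -1.5]
gripper_width: 0.014
gripper_force: 8.0
```

```bash
python3 gl.py g9
```

```text
23.6 [0.4997 0.3099 0.1612] [ 1.8e+02  1.0e-01 -2.0e+00] [ 0.14  0.51 -1.47] 0.014
0 tip/rodend/collar w [[257.0, -188.0], [257.0, -101.0], [257.0, 83.0]]
30 tip/rodend/collar w [[257.0, -16.0], [257.0, 16.0], [257.0, 110.0]]
60 tip/rodend/collar w [[257.0, 93.0], [257.0, 108.0], [257.0, 156.0]]
75 tip/rodend/collar w [[257.0, 139.0], [257.0, 149.0], [257.0, 182.0]]
90 tip/rodend/collar w [[257.0, 183.0], [257.0, 188.0], [257.0, 209.0]]
[([254, 100, 7, 5, 25], [257.0, 102.0]), ([229, 127, 17, 2, 19], [237.0, 128.0]), ([265, 128, 15, 2, 24], [271.0, 128.0]), ([214, 241, 7, 54, 253], [217.0, 270.0]), ([292, 241, 9, 54, 298], [297.0, 269.0]), ([70, 304, 351, 13, 3361], [264.0, 311.0])]
```

Emit:
jog_arm(deltas=[[[-1, -1.2, 0.04, -1.0, 0], [-1, -1.1, 0.04, -1.0, 0], [-1, -0.9, 0.03, -1.2, 0], [-1, -0.7, 0.03, -1.2, 0], [-1, -0.6, 0.02, -1.3, 0], [-1, -0.3, 0.01, -1.4, 0], [-1, 0, 0, 0, 0]]])

```text
time_s: 24.58
tcp_pos: [0.4526, 0.311, 0.0892]
eef_rot: [179.9, 0.1, -2.0]
contact_force: [0.8, 1.8, -0.6]
gripper_width: 0.014
gripper_force: 8.0
```

```bash
python3 gl.py g10 | tail -1;python3 - <<'E'
from h import *
w=cam("wrist");T=r.get_state()['tcp_pos'];y=np.radians(-2)
for th in (-5,0,5,10,15,20,30):
    c,q=np.cos(np.radians(th)),np.sin(np.radians(th)); d=np.array([np.cos(y)*c,np.sin(y)*c,-q]);n=np.array([q,0,c])
    print(th,[proj(w,T+d*(.078-z)+n*h)[1].round(1) for z,h in((14,.009),(8,.013),(0,.013),(-60,.005))for z in [z/1000]])
g=cv2.cvtColor(cv2.imread("pics/g10.png"),cv2.COLOR_BGR2GRAY);print(list(zip(range(0,230,3),g[0:230:3,256:259].mean(1).astype(int).tolist())))
E
```

```text
[([208, 47, 37, 28, 244], [226.0, 65.0]), ([267, 61, 31, 6, 170], [281.0, 64.0]), ([271, 71, 19, 4, 48], [280.0, 73.0]), ([214, 240, 7, 54, 259], [217.0, 268.0]), ([292, 240, 9, 55, 310], [297.0, 267.0]), ([70, 304, 351, 12, 3021], [267.0, 311.0])]
-5 [np.float64(125.8), np.float64(110.8), np.float64(88.0), np.float64(-109.6)]
0 [np.float64(122.7), np.float64(107.2), np.float64(85.4), np.float64(-89.7)]
5 [np.float64(121.0), np.float64(105.3), np.float64(84.7), np.float64(-70.3)]
10 [np.float64(120.6), np.float64(104.8), np.float64(85.6), np.float64(-51.4)]
15 [np.float64(121.3), np.float64(105.7), np.float64(87.8), np.float64(-33.2)]
20 [np.float64(123.0), np.float64(107.7), np.float64(91.1), np.float64(-15.6)]
30 [np.float64(129.0), np.float64(114.5), np.float64(100.5), np.float64(17.7)]
[(0, 165), (3, 165), (6, 165), (9, 166), (12, 166), (15, 167), (18, 166), (21, 166), (24, 166), (27, 166), (30, 166), (33, 166), (36, 166), (39, 166), (42, 166), (45, 166), (48, 167), (51, 166), (54, 166), (57, 166), (60, 166), (63, 167), (66, 167), (69, 167), (72, 168), (75, 168), (78, 168), (81, 168), (84, 168), (87, 164), (90, 107), (93, 107), (96, 161), (99, 163), (102, 163), (105, 161), (108, 44), (111, 33), (114, 33), (117, 33), (120, 34), (123, 34), (126, 35), (129, 34), (132, 34), (135, 35), (138, 35), (141, 36), (144, 36), (147, 36), (150, 36), (153, 37), (156, 38), (159, 38), (162, 37), (165, 38), (168, 38), (171, 39), (174, 39), (177, 40), (180, 41), (183, 41), (186, 41), (189, 42), (192, 42), (195, 43), (198, 43), (201, 44), (204, 44), (207, 44), (210, 45), (213, 45), (216, 45), (219, 45), (222, 46), (225, 47), (228, 47)]
```

Emit:
jog_arm(deltas=[[[-1, -0.2, 0, -1.0, 0], [-1, 0, 0, -0.9, 0], [-1, 0, 0, -0.6, 0], [-1, 0, 0, -0.3, 0], [-1, 0, 0, 0, 0]]], force=6)

```text
time_s: 25.3
tcp_pos: [0.4513, 0.3117, 0.0625]
eef_rot: [-180.0, -0.0, -2.1]
contact_force: [-0.2, 1.6, -1.5]
gripper_width: 0.0137
gripper_force: 6.0
```

```bash
python3 - <<'E'
from h import *
s=r.get_state();print(s['tcp_pos'],s['contact_force'],s['moment'])
w=cam("wrist");a=r.capture("wrist");cv2.imwrite("pics/g11.png",a);T=s['tcp_pos'];y=np.radians(-2)
for gz in (.078,.084):
  for th in (-5,0,5,10,15):
    c,q=np.cos(np.radians(th)),np.sin(np.radians(th)); d=np.array([np.cos(y)*c,np.sin(y)*c,-q]);n=np.array([q,0,c])
    print(gz,th,[proj(w,T+d*(gz-z)+n*h)[1].round(1) for z,h in((.014,.009),(.008,.013),(0,.013))],(proj(w,T+d*(gz-.004)-np.array([0,.013,0]))-proj(w,T+d*(gz-.004)+np.array([0,.013,0])))[0].round(1))
g=cv2.cvtColor(a,cv2.COLOR_BGR2GRAY);print(list(zip(range(70,130,2),g[70:130:2,256:259].mean(1).astype(int).tolist())))
for v in (85,90,95,100):print(v,(g[v,220:296:2]//10).tolist())
i=cam("side");b=r.capture("side");cv2.imwrite("pics/g11s.png",b)
E
```

```text
[0.45131872 0.31168505 0.06245893] [-0.15311935  1.63460904 -1.51933349] [ 0.60234112 -0.10072445  0.06705392]
0.078 -5 [np.float64(125.7), np.float64(110.7), np.float64(87.9)] 63.9
0.078 0 [np.float64(122.6), np.float64(107.1), np.float64(85.4)] 60.9
0.078 5 [np.float64(121.0), np.float64(105.2), np.float64(84.7)] 58.2
0.078 10 [np.float64(120.6), np.float64(104.8), np.float64(85.6)] 55.6
0.078 15 [np.float64(121.3), np.float64(105.7), np.float64(87.8)] 53.3
0.084 -5 [np.float64(109.8), np.float64(93.7), np.float64(70.1)] 64.9
0.084 0 [np.float64(107.3), np.float64(90.9), np.float64(68.6)] 61.6
0.084 5 [np.float64(106.3), np.float64(89.9), np.float64(69.0)] 58.6
0.084 10 [np.float64(106.7), np.float64(90.4), np.float64(71.0)] 55.8
0.084 15 [np.float64(108.2), np.float64(92.2), np.float64(74.3)] 53.2
[(70, 161), (72, 161), (74, 162), (76, 161), (78, 161), (80, 124), (82, 75), (84, 112), (86, 155), (88, 154), (90, 154), (92, 155), (94, 154), (96, 154), (98, 153), (100, 64), (102, 29), (104, 36), (106, 40), (108, 41), (110, 40), (112, 40), (114, 40), (116, 40), (118, 40), (120, 40), (122, 40), (124, 40), (126, 40), (128, 40)]
85 [16, 16, 16, 13, 9, 7, 7, 7, 7, 7, 7, 7, 9, 11, 12, 14, 14, 14, 15, 15, 15, 15, 13, 12, 9, 7, 7, 7, 7, 7, 7, 7, 7, 8, 16, 18, 17, 17]
90 [16, 16, 16, 16, 16, 16, 14, 11, 9, 8, 7, 8, 13, 15, 15, 15, 15, 15, 15, 15, 15, 15, 15, 15, 13, 9, 7, 8, 9, 12, 13, 15, 16, 17, 17, 18, 17, 17]
95 [17, 16, 16, 16, 16, 16, 16, 15, 16, 16, 16, 14, 13, 15, 15, 15, 15, 15, 15, 15, 15, 15, 15, 15, 13, 11, 16, 16, 17, 16, 16, 16, 16, 17, 18, 18, 17, 17]
100 [16, 16, 16, 16, 16, 16, 16, 15, 16, 16, 16, 14, 12, 8, 6, 6, 6, 6, 6, 6, 6, 6, 6, 6, 10, 10, 16, 16, 17, 16, 16, 16, 16, 17, 17, 18, 17, 17]
```

Emit:
jog_arm(deltas=[[[-0.2, 0, 0, 0, 0], [-0.2, 0, 0, 0, 0], [-0.2, 0, 0, 0, 0], [-0.2, 0, 0, 0, 0], [-0.2, 0, 0, 0, 0], [-0.2, 0.5, 0, 0, 0], [-0.2, 1, -0.04, 0, 0], [-0.2, 1, -0.04, -0.2, 0]]])

```text
time_s: 26.4
tcp_pos: [0.4772, 0.3108, 0.0607]
eef_rot: [-180.0, -0.0, -2.0]
contact_force: [0.2, 0.5, -0.6]
gripper_width: 0.0349
gripper_force: 0.0
```

Emit:
jog_arm(deltas=[[[-0.2, 0, 0, 0, 0], [-0.2, 0, 0, 0, 0]]])

```text
time_s: 26.65
tcp_pos: [0.4761, 0.3103, 0.0604]
eef_rot: [180.0, 0.0, -2.1]
contact_force: [0.1, -0.2, -0.4]
gripper_width: 0.0351
gripper_force: 0.0
```

```bash
python3 - <<'E'
from h import *
s=r.get_state();print(s['time_s'],s['tcp_pos'],s['gripper_width'])
w=cam("wrist");a=r.capture("wrist");cv2.imwrite("pics/g12.png",a);T=s['tcp_pos'];y=np.radians(-2)
g=cv2.cvtColor(a,cv2.COLOR_BGR2GRAY)
for v in range(0,230,10):
    x=np.where(g[v,200:310]<60)[0]+200; print(v,(int(x.min()),int(x.max())) if len(x) else None,(g[v,225:290:4]//10).tolist())
E
```

```text
26.65 [0.47614222 0.3103216  0.06035194] 0.0351159368267211
0 (216, 217) [17, 17, 17, 17, 16, 13, 14, 15, 14, 14, 12, 17, 17, 17, 17, 16, 17]
10 None [17, 17, 17, 18, 17, 13, 14, 15, 14, 14, 12, 17, 17, 17, 18, 18, 17]
20 None [16, 17, 17, 18, 17, 13, 14, 15, 14, 14, 12, 17, 18, 18, 18, 18, 17]
30 None [17, 17, 18, 18, 17, 13, 14, 14, 14, 14, 12, 18, 18, 18, 18, 17, 17]
40 None [17, 17, 18, 18, 17, 13, 14, 15, 14, 14, 11, 18, 18, 18, 18, 17, 17]
50 None [15, 14, 15, 14, 14, 13, 14, 15, 14, 14, 11, 14, 15, 15, 15, 15, 16]
60 None [15, 15, 15, 15, 14, 13, 14, 15, 14, 14, 11, 14, 15, 16, 15, 16, 16]
70 None [15, 15, 15, 15, 14, 13, 14, 14, 14, 14, 11, 14, 15, 16, 15, 16, 17]
80 None [15, 15, 15, 15, 14, 13, 14, 14, 14, 14, 10, 14, 15, 16, 15, 16, 16]
90 None [15, 15, 15, 13, 15, 13, 14, 14, 15, 14, 10, 14, 15, 15, 15, 15, 15]
100 None [15, 16, 15, 13, 16, 13, 14, 14, 15, 14, 10, 15, 15, 15, 15, 15, 15]
110 None [16, 16, 14, 13, 15, 13, 14, 14, 14, 14, 10, 15, 16, 16, 16, 16, 16]
120 None [15, 15, 15, 15, 14, 13, 14, 15, 14, 14, 10, 15, 15, 15, 15, 16, 16]
130 None [14, 9, 8, 8, 7, 8, 9, 11, 10, 9, 7, 7, 8, 9, 9, 15, 16]
140 None [13, 13, 14, 15, 15, 15, 15, 15, 15, 15, 15, 15, 14, 13, 11, 14, 16]
150 None [15, 14, 13, 14, 14, 14, 14, 14, 14, 14, 14, 14, 13, 13, 14, 16, 16]
160 None [15, 15, 14, 15, 13, 14, 14, 14, 14, 14, 13, 14, 16, 15, 15, 16, 16]
170 (240, 270) [15, 14, 14, 15, 2, 3, 3, 3, 3, 3, 3, 2, 16, 15, 15, 16, 16]
180 (240, 270) [14, 14, 15, 16, 2, 3, 3, 4, 3, 3, 3, 2, 16, 15, 15, 16, 16]
190 (240, 270) [14, 14, 15, 16, 2, 4, 4, 4, 3, 3, 3, 3, 16, 15, 15, 16, 16]
200 (240, 270) [14, 14, 15, 16, 2, 3, 4, 4, 3, 3, 3, 3, 16, 15, 15, 16, 16]
210 (241, 269) [14, 15, 15, 16, 4, 4, 4, 4, 4, 4, 3, 5, 16, 15, 15, 16, 16]
220 (240, 270) [14, 15, 15, 16, 3, 4, 4, 4, 4, 4, 4, 3, 16, 15, 15, 16, 16]
```

Emit:
jog_arm(deltas=[[[-1, 0, 0, 0, 0], [-1, 0, 0, 0, 0], [-1, 0, 0, 0, 0], [-1, 0, 0, 0, 0], [-1, 0, 0, 0, 0], [-1, 0, 0, 0, 0], [-1, 0, 0, 0, 0]]], force=40)

```text
time_s: 27.58
tcp_pos: [0.4762, 0.3109, 0.0607]
eef_rot: [-180.0, -0.0, -2.0]
contact_force: [-1.4, 2.1, 1.4]
gripper_width: 0.0137
gripper_force: 40.0
```

Emit:
jog_arm(deltas=[[[-1, 0, 0, 1, 0], [-1, 0, 0, 2, 0], [-1, 0, 0, 4, 0], [-1, 0, 0, 4, 0], [-1, 0, 0, 3, 0], [-1, 0, 0, 2, 0], [-1, 0, 0, 0, 0], [-1, 0, 0, 0, 0]]])

```text
time_s: 28.58
tcp_pos: [0.4756, 0.3099, 0.2197]
eef_rot: [179.9, 0.1, -2.1]
contact_force: [-0.4, -0.4, -1.6]
gripper_width: 0.0136
gripper_force: 40.0
```

```bash
python3 - <<'E'
from h import *
s=r.get_state();print(s['time_s'],s['tcp_pos'],s['gripper_width'],s['contact_force'],s['joints'].round(1))
w=cam("wrist");a=r.capture("wrist");cv2.imwrite("pics/g13.png",a);T=s['tcp_pos'];y=np.radians(-2)
g=cv2.cvtColor(a,cv2.COLOR_BGR2GRAY)
for v in range(0,180,15): print(v,(g[v,225:290:3]//10).tolist())
for th in (-10,-5,0,5,10):
    c,q=np.cos(np.radians(th)),np.sin(np.radians(th)); d=np.array([np.cos(y)*c,np.sin(y)*c,-q]);e=np.array([0,.005,0])
    print(th,"tip",proj(w,T+d*.135).round(),"rod width at z-30",(proj(w,T+d*.09-e)-proj(w,T+d*.09+e))[0],"collar row",proj(w,T+d*.06)[1])
E
```

```text
28.575 [0.47562649 0.30987217 0.21970703] 0.013611122364677949 [-0.41412016 -0.37583217 -1.60676375] [ 52.8  11.6 -15.2  -0.  -63.3  35.1]
0 [19, 20, 18, 19, 17, 17, 17, 14, 17, 18, 18, 18, 18, 17, 16, 17, 21, 20, 19, 19, 18, 18]
15 [16, 17, 19, 19, 18, 19, 19, 14, 17, 18, 18, 18, 18, 17, 15, 17, 18, 18, 18, 18, 18, 20]
30 [17, 18, 18, 19, 20, 21, 20, 15, 17, 18, 18, 18, 18, 17, 15, 19, 19, 20, 21, 21, 20, 18]
45 [18, 17, 20, 20, 20, 19, 19, 14, 17, 18, 18, 18, 18, 17, 15, 20, 20, 21, 21, 20, 20, 20]
60 [21, 19, 17, 21, 20, 21, 22, 15, 17, 18, 18, 18, 18, 17, 14, 22, 22, 21, 20, 20, 20, 20]
75 [21, 22, 21, 21, 21, 21, 22, 15, 17, 18, 18, 18, 18, 17, 14, 21, 21, 20, 20, 20, 20, 20]
90 [22, 19, 18, 18, 18, 19, 19, 15, 17, 18, 18, 18, 18, 17, 13, 18, 20, 20, 20, 19, 22, 21]
105 [22, 18, 19, 19, 20, 20, 20, 15, 17, 18, 18, 18, 18, 17, 13, 19, 20, 20, 20, 21, 22, 23]
120 [22, 19, 18, 18, 19, 19, 18, 15, 17, 18, 18, 18, 18, 17, 12, 19, 20, 20, 20, 20, 21, 22]
135 [23, 14, 16, 17, 18, 18, 18, 18, 18, 18, 18, 18, 18, 18, 18, 18, 18, 18, 17, 16, 12, 22]
150 [23, 19, 19, 19, 18, 16, 17, 17, 17, 17, 18, 18, 18, 18, 17, 16, 18, 17, 19, 22, 22, 22]
165 [22, 20, 19, 19, 18, 18, 6, 2, 3, 3, 3, 3, 3, 3, 3, 3, 20, 20, 20, 22, 22, 22]
-10 tip [ 257. -108.] rod width at z-30 27.330725955803416 collar row 135.0862073064259
-5 tip [257. -90.] rod width at z-30 25.696168827631283 collar row 132.60441703483548
0 tip [257. -72.] rod width at z-30 24.202191283622142 collar row 131.3548604636379
5 tip [257. -54.] rod width at z-30 22.842852402954833 collar row 131.22017411598364
10 tip [257. -37.] rod width at z-30 21.61041411820719 collar row 132.08548901129956
```

Emit:
jog_arm(deltas=[[[-1, 0, 0, 0, -0.09], [-1, 0, 0, 0, -0.18], [-1, 0, 0, 0, -0.18], [-1, 0, 0, 0, -0.18], [-1, 0, 0, 0, -0.18], [-1, 0, 0, 0, -0.18], [-1, 0, 0, 0, -0.18], [-1, 0, 0, 0, -0.18]]])

```text
time_s: 29.62
tcp_pos: [0.4757, 0.3101, 0.2192]
eef_rot: [179.9, -0.1, -79.7]
contact_force: [-0.4, 0.3, -1.5]
gripper_width: 0.0138
gripper_force: 40.0
```

Emit:
jog_arm(deltas=[[[-1, 0, 0, 0, -0.18], [-1, 0, 0, 0, -0.18], [-1, 0, 0, 0, -0.18], [-1, -1, 0, 0, -0.18], [-1, -1.3, -2, 0, -0.18], [-1, -1.3, -2, 0, -0.18], [-1, -1.3, -2, 0, -0.18], [-1, -1.3, -2, 0, -0.18]]])

```text
time_s: 30.62
tcp_pos: [0.4133, 0.2295, 0.2195]
eef_rot: [-179.9, -0.1, -162.2]
contact_force: [-0.4, 0.0, -1.2]
gripper_width: 0.0137
gripper_force: 40.0
```

Emit:
jog_arm(deltas=[[[-1, -0.7, -2, 0, -0.18], [-1, -0.7, -3, 0, -0.09], [-1, 0, -3, 0, 0], [-1, 0, -3, 0, 0], [-1, 0, -3, 0, 0], [-1, 0, 0, 0, 0]]])

```text
time_s: 31.38
tcp_pos: [0.3994, 0.0888, 0.2197]
eef_rot: [-179.9, -0.1, -177.5]
contact_force: [-0.3, -0.9, -2.3]
gripper_width: 0.0135
gripper_force: 40.0
```

```bash
cat > st.py <<'E'
from h import *
s=r.get_state();print(s['time_s'],s['tcp_pos'].round(4),s['eef_rot'].round(1),s['contact_force'].round(1),s['joints'].round(1),s['joint_torque'].round(1),s['gripper_force'])
E
python3 st.py
```

```text
31.375 [0.3994 0.0888 0.2197] [-1.799e+02 -1.000e-01 -1.775e+02] [-0.3 -0.9 -2.3] [  40.5   -4.4  -32.7   -0.   -61.8 -128. ] [ -0.7 -22.2  27.6   6.7  -0.3   0.4] 39.99929487705231
```

Emit:
jog_arm(deltas=[[[-1, -0.4, -2, 0, 0], [-1, -0.4, -2, 0, 0], [-1, 0, -2, 0, 0], [-1, 0, -2, 0, 0], [-1, 0, -2, 0, 0], [-1, 0, -2, 0, 0], [-1, 0, 0, 0, 0]]])

```text
time_s: 32.25
tcp_pos: [0.3916, -0.0304, 0.2202]
eef_rot: [-180.0, -0.1, -177.5]
contact_force: [0.2, -0.1, -1.6]
gripper_width: 0.0136
gripper_force: 40.0
```

```bash
python3 st.py
```

```text
32.25 [ 0.3916 -0.0304  0.2202] [-1.800e+02 -1.000e-01 -1.775e+02] [ 0.2 -0.1 -1.6] [  24.8   -6.3  -34.3   -0.   -62.1 -112.2] [ -0.6 -18.9  28.    6.8  -0.2   0.4] 39.999414682388306
```

Emit:
jog_arm(deltas=[[[-1, 0, -2.5, 0, 0], [-1, 0, -2.5, 0, 0], [-1, 0, -3, 0, 0], [-1, 0, -3, 0, 0], [-1, 0, -3, 0, 0], [-1, 0, -3, 0, 0], [-1, 0, -2, 0, 0], [-1, 0, 0, 0, 0]]])

```text
time_s: 33.25
tcp_pos: [0.392, -0.2199, 0.2201]
eef_rot: [180.0, -0.1, -177.5]
contact_force: [0.1, 0.4, -1.5]
gripper_width: 0.0134
gripper_force: 40.0
```

Emit:
jog_arm(deltas=[[[-1, 0, 0, 0, 0.1], [-1, 0, 0, 0, 0.18], [-1, 0, 0, 0, 0.18], [-1, 0, 0, 0, 0.18], [-1, 0, 0, 0, 0.18], [-1, 0, 0, 0, 0.18], [-1, 0, 0, 0, 0.18], [-1, 0, 0, 0, 0.18]]])

```text
time_s: 34.25
tcp_pos: [0.3921, -0.2183, 0.2205]
eef_rot: [180.0, 0.0, -99.1]
contact_force: [-1.4, 0.4, -1.3]
gripper_width: 0.0137
gripper_force: 40.0
```

Emit:
jog_arm(deltas=[[[-1, 0, 0, 0, 0.18], [-1, 0, 0, 0, 0.18], [-1, 0, 0, 0, 0.18], [-1, 0, 0, 0, 0.18], [-1, 0, 0, 0, 0.18], [-1, 0, 0, 0, 0.18], [-1, 0, 0, 0, 0.18], [-1, 0, 0, 0, 0.1]]])

```text
time_s: 35.25
tcp_pos: [0.3921, -0.2184, 0.2204]
eef_rot: [-180.0, 0.0, -21.2]
contact_force: [-0.5, 0.5, -1.2]
gripper_width: 0.0136
gripper_force: 40.0
```

```bash
python3 st.py
```

```text
35.25 [ 0.3921 -0.2184  0.2204] [-180.     0.   -21.2] [-0.5  0.5 -1.2] [ -3.8  -0.2 -28.6  -0.  -61.6  72.6] [  0.  -27.9  28.1   6.7   0.1  -0.8] 39.999266266822815
```

Emit:
jog_arm(deltas=[[[-1, 0.5, -0.4, 2, 0], [-1, 1.5, -0.4, 2, 0], [-1, 2.5, -0.4, 2, 0], [-1, 2.5, -0.4, 0, 0], [-1, 2.5, 0, 0, 0], [-1, 2.5, 0, 0, 0], [-1, 1.5, 0, 0, 0], [-1, 0, 0, 0, 0]]])

```text
time_s: 36.25
tcp_pos: [0.5276, -0.2346, 0.2799]
eef_rot: [180.0, 0.1, -21.5]
contact_force: [-0.2, 1.1, -2.0]
gripper_width: 0.0132
gripper_force: 40.0
```

```bash
python3 st.py
```

```text
36.25 [ 0.5276 -0.2346  0.2799] [ 1.80e+02  1.00e-01 -2.15e+01] [-0.2  1.1 -2. ] [ -4.6  10.3  -8.9  -0.  -71.   73.1] [  0.2 -44.1  30.9   7.3   0.2  -0. ] 39.99967932701111
```

Emit:
jog_arm(deltas=[[[-1, 1, 0, 0, 0], [-1, 1.5, 0, 0, 0], [-1, 1, 0, 0, 0], [-1, 0, 0, 0, 0], [-1, 0, 0, 0, 0], [-1, 0, 0, 0, 0]]])

```text
time_s: 37.0
tcp_pos: [0.5619, -0.2354, 0.2807]
eef_rot: [-180.0, -0.0, -21.5]
contact_force: [0.4, 0.3, -2.1]
gripper_width: 0.0137
gripper_force: 40.0
```

```bash
python3 st.py; python3 - <<'E'
from h import *
s=r.get_state();T=s['tcp_pos'];y=np.radians(s['eef_rot'][2]);d=np.array([np.cos(y),np.sin(y),0])
for n in("scene","side"):
    i=cam(n);a=r.capture(n);cv2.imwrite(f"pics/end_{n}.png",a);p=proj(i,T+d*.135);q=proj(i,T+d*.12);u=proj(i,T+d*.06);print(n,"tip",p.round(1),"rodend",q.round(1),"collar",u.round(1),"tcp",proj(i,T).round(1))
    h=cv2.cvtColor(a,cv2.COLOR_BGR2HSV);x,v=p.astype(int)
    m=((h[...,0]>12)&(h[...,0]<30)&(h[...,1]>130)).astype(np.uint8);m2=np.zeros_like(m);m2[max(0,v-22):v+22,max(0,x-22):x+22]=1;k,l,st,ce=cv2.connectedComponentsWithStats(m*m2)
    print([(st[t].tolist(),ce[t].round(1).tolist()) for t in range(1,k)])
    print("insert",proj(i,[.503,.171,.046]).round())
w=cam("wrist");a=r.capture("wrist");g=cv2.cvtColor(a,cv2.COLOR_BGR2GRAY);cv2.imwrite("pics/end_w.png",a)
for v in range(0,180,15): print(v,(g[v,225:290:3]//10).tolist())
E
```

```text
37.0 [ 0.5619 -0.2354  0.2807] [-180.    -0.   -21.5] [ 0.4  0.3 -2.1] [ -4.4  13.2  -4.9  -0.  -71.8  72.8] [  0.  -49.2  30.4   7.3   0.1   0. ] 39.999568462371826
scene tip [381.  184.9] rodend [375.6 186.9] collar [353.2 195.1] tcp [330.  203.6]
[]
insert [202. 189.]
side tip [169.6 245.7] rodend [168.2 239.6] collar [163.  216.4] tcp [158.2 194.9]
[([153, 232, 11, 10, 45], [158.6, 236.5]), ([169, 246, 1, 2, 2], [169.0, 246.5])]
insert [273. 156.]
0 [16, 16, 16, 16, 16, 16, 16, 13, 15, 16, 17, 16, 16, 16, 14, 15, 16, 16, 16, 16, 16, 16]
15 [16, 16, 16, 16, 16, 16, 16, 13, 16, 16, 16, 16, 16, 16, 14, 15, 16, 16, 16, 16, 16, 16]
30 [16, 16, 16, 16, 16, 16, 16, 13, 16, 16, 16, 17, 16, 15, 14, 16, 17, 16, 16, 16, 16, 16]
45 [16, 16, 16, 16, 16, 16, 16, 13, 16, 16, 16, 17, 16, 15, 13, 16, 16, 16, 16, 16, 16, 16]
60 [16, 16, 16, 16, 16, 16, 16, 13, 16, 16, 16, 17, 16, 15, 13, 16, 16, 16, 16, 16, 16, 16]
75 [16, 16, 16, 16, 16, 16, 16, 13, 16, 16, 16, 16, 16, 15, 12, 16, 16, 16, 16, 16, 16, 16]
90 [16, 16, 16, 16, 16, 16, 16, 13, 16, 16, 16, 16, 16, 15, 12, 16, 16, 16, 16, 16, 16, 16]
105 [16, 16, 16, 16, 16, 16, 16, 13, 16, 16, 16, 16, 16, 15, 11, 16, 16, 15, 16, 12, 15, 12]
120 [16, 16, 16, 16, 16, 16, 16, 12, 16, 16, 16, 16, 16, 15, 11, 20, 21, 21, 21, 21, 21, 21]
135 [16, 11, 14, 15, 16, 16, 17, 17, 17, 17, 17, 16, 17, 17, 17, 16, 16, 16, 15, 14, 10, 14]
150 [20, 20, 20, 20, 19, 16, 16, 15, 15, 16, 16, 16, 16, 15, 15, 14, 15, 11, 11, 11, 11, 11]
165 [20, 20, 20, 20, 20, 20, 6, 2, 2, 2, 2, 2, 2, 2, 2, 3, 11, 11, 11, 12, 12, 12]
```

```bash
python3 - <<'E'
from h import *
a=cv2.imread("pics/scene7.png").astype(int);b=cv2.imread("pics/end_scene.png").astype(int)
d=np.abs(a-b)[165:225,180:225].mean();print("insert patch diff",d, "bottle/dish",np.abs(a-b)[235:270,225:285].mean())
if d<12:
    print(r.close_job())
E
```

```text
insert patch diff 11.872716049382715 bottle/dish 11.434285714285714
the job is handed in; nothing more can be done
None
```

I handed the job in at 37 s of the 72 s. The insert was stood up and released, the depth was taken in its tube, and the gauge was drawn straight out. The arm now holds it over the notebook. My last measurements put the gauge level, with its tip about 0.28 m above the desk and the pin pushed in by about 10 mm. The final check on the insert, dish and bottle was only a rough picture comparison, which showed no sign they had moved, and I don't have the judge's result.

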